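Clock a lens barrel under a height gauge

ROBOT

A 6-joint arm with a two-finger parallel gripper is mounted at the origin on the work surface. World frame = base frame: x ahead of the robot, y to its left, z up, the work surface at z = 0. Lengths are in m, angles in rad, forces in N, time in s.
With the tool pointing down it reaches from about 0.35 to 0.725 m from the base axis. Payload 6 kg.
Tool frame: the origin (TCP) lies between the finger pads; the fingertips stand 14 mm ahead of it and the grasp point (between the pads) lies 5 mm behind it; z points along the fingers, x is the direction in which the jaws open and shut, and the axes are right-handed (so a half turn about z gives the same grasp; the last joint's range is limited). The gripper opens to 85 mm and grips with 20 to 120 N. Pads are 22 mm wide; open, the fingers measure 114 mm over their backs; the gripper's body (76 mm by 85 mm) begins 54 mm behind the grasp point. The pads swing forward as they close: fully open they stand 13 mm farther back than shut.
Start: joints at [1.437, 0.04, 0.085, 0, -1.615, -0.334], TCP at [0.271, 0.536, 0.245] pointing down, gripper open.
Joint ranges: [-2.56, 2.56], [-1.29, 2.01], [-1.08, 1.49], [-3.29, 1.98], [-2.81, -0.18], [-2.99, 2.99]. Speed limits (rad/s): [2.57, 2.57, 3.01, 3.14, 3.14, 3.14].

INTERFACE

Orientations are given as a 3x3 rotation matrix whose columns are the frame's x, y, z axes.
In Python, from plant import telemetry, get_image, calibration, robot, spotter gives the robot as it stands.
- The arm moves only by the shell command python3 -m inch 'ROWS' [FORCE]. ROWS is JSON, a list of rows, each a list of 3 entries, a list of its own where there are three numbers: the opening, from 0 (shut) to 1 (fully open), then the shift along the tool's x, y, z in cm, then the turn, a rotation vector about the tool's x, y, z in degrees. In form: [[claw, [x, y, z], [ax, ay, az]], ...]. A call has exactly 10 rows; each row is the pose to reach, as a shift and turn from the pose measured when the call began, along the tool's axes at that moment; what a row does not reach only later rows make up. A row lasts 1/12 s, in which the tool goes at most 41.7 mm and 7.16 degrees, less where a joint would pass 70% of its speed; a pose out of reach is approached as far as the arm can. A call with a gripper value outside its range is refused whole. The fingers move at their own pace and stop on an object; FORCE is the grip in N (left out, the last holds). Time passes only in rows, so rows that repeat a pose let the fingers close, or fill a call up. It gives the time, the measured TCP pose, the force and the opening at its end, in the units of the state.
- telemetry.state(): the state, without advancing time (a new reading comes with each control period).
- get_image(name): name is "side" or "top"; returns the picture (480x640x3 uint8, red, green, blue); there is no depth.
- calibration(name): a dict with "camera_matrix" (3x3 intrinsics, pixels), "eye" and "rotation" of the camera in the world. Camera axes: x right, y down, z forward; pixel columns grow to the right and rows downward; lengths in m; the calibration is good to about 2 mm. A picture is of the moment at which its call begins. calibration takes no time and is no camera call.
- robot.finish_job(): hands the job in, once; it reports no verdict.
Trained networks look in the newest picture that a camera, given by its name, has taken for a name from the list of things; names that differ only in an ending like _2 or _b are one class to them, and where a whole thing is asked for, a point or a joint stands for the part that bears it (a point fixed in the world has none). Each returns a list of dicts, best first, with "p" (0 to 1); they miss things now and then, are a little off and sometimes report something else, mostly with a low value. They report only what shows in the picture. A call takes as long as a camera call. They do not tell look-alikes from the thing itself.
- spotter.find_in(camera, name): "at" ([row, column] in pixels, amid what is visible of it).
- spotter.spot_point(camera, name): "at" ([row, column] in pixels: a listed point, or the origin of a listed thing).
The state is a dict: "time_s": time; "q": joint angles; "joint_velocities": joint speeds; "tau": joint torques, N m; "position": TCP position; "ee_rot": TCP orientation; "force": force on the tool from outside, world axes, zero at the start; "moment": the same for the moment, N m; "width": finger opening in m.
Only numpy, scipy, OpenCV 4.12 (cv2) and the standard library are available. Lean on these libraries where they do the work, as an engineer would, in place of code of your own. Each camera call takes 0.05 s, during which the arm holds its last target.

TASK

Set the black lens barrel upright on the round platen of the height gauge, under its spindle, pushed home against both bars of the V-stop and turned so that its brass key faces the yellow index line. Once you have let go of the barrel, gently push the gauge's spindle down by its black cap until the tip rests on the bright pad on the barrel's rim, then let go of that too. Leave everything else on the bench where it is.

Things in the scene. Friction and masses are not known exactly. Their poses are not given: they have to be found in the camera images.
- barrel: The work: black lens barrel standing upright, about 0.2 kg. Round body 46 mm across, from the flange up to 48 mm above the underside, with a lens recessed in its top; flange at the foot 60 mm across and 5 mm thick. Origin: centre of the underside; z up along the barrel's axis; +x points to the brass key. Grip it by the 46 mm body, above the flange.
- barrel_key (a point): Outer end of the barrel's brass key: a lug 8 mm wide and 5 mm high on the flange, sticking out to 38 mm from the barrel's axis, along the barrel's +x (2.5 mm above the underside). A white line up the body's side stands over it.
- barrel_pad (a point): Middle of the top of the bright aluminium pad on the barrel's rim, on the same side as the key: 19 mm from the axis and 51 mm above the underside. The pad is 7 mm (radially) by 12 mm and stands 3 mm above the rim.
- stand: The height gauge, fixed to the bench: dark base plate 150 x 240 x 18 mm (x -75 to 75, y -75 to 165 mm from the origin) with a steel platen, column, arm and gauge head. Origin: on the bench under the platen's centre; +x points from there to the index line, z up. A hand gets to the platen from the -x side; the head above leaves no room for a hand straight down.
- column_top (a point): Top of the steel column, 32 mm thick, 300 mm above the bench, at x = 20, y = 125 mm of the stand; on it a black clamp block 56 x 50 mm, 177 to 213 mm up. From the block a black arm, 22 mm square and 195 mm up at its middle, runs along the stand's -y to the gauge head.
- gauge_head (a point): Middle of the gauge head's top, at x = 20, y = 0 mm of the stand, 250 mm above the bench: an upright aluminium body 24 mm square, 160 to 250 mm up, in a 34 mm clamp (181 to 209 mm up) whose small screw sticks out to x = -9 mm. Below the body a 13 mm thick sleeve goes down to 147 mm. The spindle runs through it.
- platen_center (a point): Centre of the round platen's top face (100 mm across, 40 mm above the bench; axes as the stand's): where the barrel's underside centre lies when its flange touches both bars of the V-stop.
- v_stop (a point): Middle of the V-stop's gap, 30 mm from the platen's centre along +x, on the platen. The stop is two dark bars, 22 mm long, 8 mm thick and 6 mm high, whose faces touch the flange (30 mm from the platen's centre) at 45 degrees to each side of +x; the gap between them, about 27 mm, is for the key.
- index_line (a point): Middle of the yellow index line on the platen (10 mm long, along the stand's x), 44 mm from the platen's centre along the stand's +x, seen through the gap of the V-stop.
- spindle (a joint): How far the gauge's spindle has been pushed down from its highest position: 0 m up to 0.026 m. It slides straight down in the head, needs about 1.5 N to push and stays where it is left. 0.018 when the tip touches the pad of a barrel on the platen. It starts raised, between 0 and 0.006.
- spindle_tip (a point): Lower end of the spindle's ball tip (5 mm across; spindle 7 mm thick, a 10 mm wide collar 12 to 22 mm above the tip). It stands over the point 20 mm from the platen's centre along the stand's +x and is 109 mm above the bench when the joint reads 0.
- spindle_cap (a point): Middle of the top of the black cap on the spindle's upper end, above the gauge head: cap 18 mm across, 12 mm high, its top 179 mm above the tip. Push here, straight down.
- spacer: Bystander: plain aluminium tube 48 mm across, 58 mm tall, upright. Origin: centre of the underside.
- bottle: Bystander: white dispenser bottle with a yellow label and a blue cap, 48 mm across, 110 mm tall. Origin: centre of the underside.
- jar: Bystander: clear jar with a black lid, 54 mm across, 52 mm tall. Origin: centre of the underside.
- ringgauge: Bystander: steel ring gauge lying flat, 64 mm across, 18 mm high. Origin: centre of the underside.
- caliper: Bystander: digital caliper lying flat, 206 mm long along its x (from -101 to +110 mm), 40 mm across the jaws, 14 mm high. Origin: on the bench under its beam.
- micrometer: Bystander: blue micrometer lying flat, about 112 mm long along its x (-32 to +80 mm), 16 mm high. Origin: on the bench, in its bow.
- driver: Bystander: screwdriver with a red handle, 150 mm long along its x, about 25 mm high. Origin: on the bench under its middle.
Things that resemble listed ones, but are neither listed nor needed, are in the scene too. Leave any orange or turquoise look-alike of the barrel alone.

How it is judged:
By the outcome, as a careful person would: the job done as asked, in the order asked, and still so for the second after the job is handed in, with the robot touching nothing.
It also fails if it takes over 67 s, if anything falls off the work surface, if the arm or the gripper's body presses on something with over 40 N, if the wrist force passes 120 N, or if a joint passes its speed limit or range.

## Working session

There is one attempt and no reset: what is moved stays moved. The work goes in short steps, Python scripts to look and compute and a shell command to move; the robot and the scene stay as the last step left them, time stands still between calls to the robot, and variables do not carry over. Pictures are saved under pics/ and viewed, and the job is handed in when it is done.

```bash
ls; mkdir -p pics
python3 - <<'E'
from plant import telemetry, get_image, calibration, robot, spotter
import cv2, numpy as np
np.set_printoptions(precision=4,suppress=True)
for n in ("side","top"):
    im=get_image(n); cv2.imwrite(f"pics/{n}0.png",im[:,:,::-1])
    c=calibration(n); print(n,np.array(c["camera_matrix"]),np.array(c["eye"]),np.array(c["rotation"]))
    for k in ("barrel","barrel_key","barrel_pad","platen_center","index_line","v_stop","spindle_tip","spindle_cap","gauge_head","column_top","stand"):
        print(k,[(round(float(d["p"]),2),[round(float(v)) for v in d["at"]]) for d in spotter.spot_point(n,k)][:4])
s=telemetry.state(); print(s)
E
```

```text
pics
side [[526.6863   0.     322.5825]
 [  0.     526.6863 247.9237]
 [  0.       0.       1.    ]] [ 0.0824 -0.8501  0.7161] [[ 0.8634 -0.2426  0.4424]
 [-0.5045 -0.406   0.762 ]
 [-0.0053 -0.8811 -0.473 ]]
barrel [(0.95, [405, 258]), (0.85, [347, 361]), (0.63, [313, 352]), (0.57, [325, 303])]
barrel_key [(0.93, [412, 270]), (0.84, [303, 363]), (0.67, [347, 343]), (0.57, [335, 302])]
barrel_pad [(0.95, [288, 360]), (0.92, [313, 300]), (0.77, [387, 263]), (0.63, [326, 353])]
platen_center [(0.83, [265, 314])]
index_line [(0.7, [262, 329]), (0.51, [414, 354])]
v_stop [(0.78, [263, 324]), (0.73, [174, 318])]
spindle_tip [(0.69, [243, 323]), (0.41, [272, 202])]
spindle_cap [(0.58, [173, 321])]
gauge_head [(0.84, [187, 322])]
column_top [(0.56, [156, 289])]
stand []
top [[586.5212   0.     306.5061]
 [  0.     586.5212 240.6595]
 [  0.       0.       1.    ]] [ 0.4843 -0.0315  1.3824] [[-0.0157 -0.9984  0.0543]
 [-0.9999  0.016   0.0049]
 [-0.0058 -0.0542 -0.9985]]
barrel [(0.91, [205, 296]), (0.73, [225, 350]), (0.58, [259, 296]), (0.57, [334, 361])]
barrel_key [(0.86, [187, 294]), (0.
[... 184 characters left out ...]
87, 226])]
v_stop [(0.63, [189, 224])]
spindle_tip []
spindle_cap [(0.43, [180, 203])]
gauge_head [(0.7, [181, 207])]
column_top [(0.6, [192, 141])]
stand [(0.9, [204, 229])]
{'time_s': 1.2, 'q': array([ 1.4367,  0.0402,  0.0848,  0.    , -1.6155, -0.3337]), 'joint_velocities': array([-0.0004, -0.0012, -0.0004, -0.0005,  0.0001,  0.0007]), 'tau': array([ -0.0004, -36.7943,  34.7446,   6.9335,  -0.0009,   0.    ]), 'position': array([0.2705, 0.5355, 0.2453]), 'ee_rot': array([[-0.4509, -0.8926,  0.    ],
       [-0.8926,  0.4509, -0.0001],
       [ 0.0001, -0.0001, -1.    ]]), 'force': array([0.207 , 0.4489, 0.0969]), 'moment': array([ 0.0281, -0.0124, -0.0335]), 'width': 0.08543243260606022}
```

View pics/side0.png

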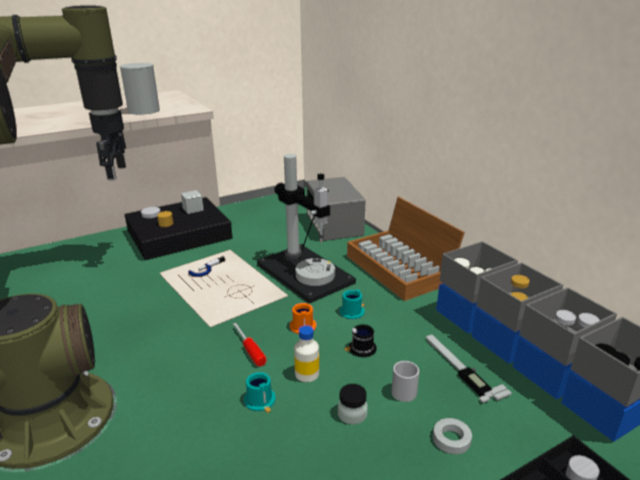

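View pics/top0.png

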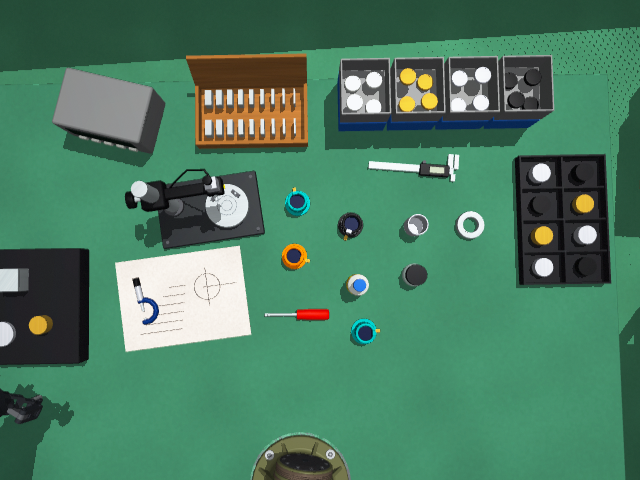

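Run:
```python
import cv2
t=cv2.imread("pics/top0.png");s=cv2.imread("pics/side0.png")
cv2.imwrite("pics/crop_t.png",cv2.resize(t[150:370,180:420],None,fx=2.5,fy=2.5,interpolation=cv2.INTER_CUBIC))
cv2.imwrite("pics/crop_s.png",cv2.resize(s[150:440,200:420],None,fx=2,fy=2,interpolation=cv2.INTER_CUBIC))
```

```text
(no output)
```

View pics/crop_t.png

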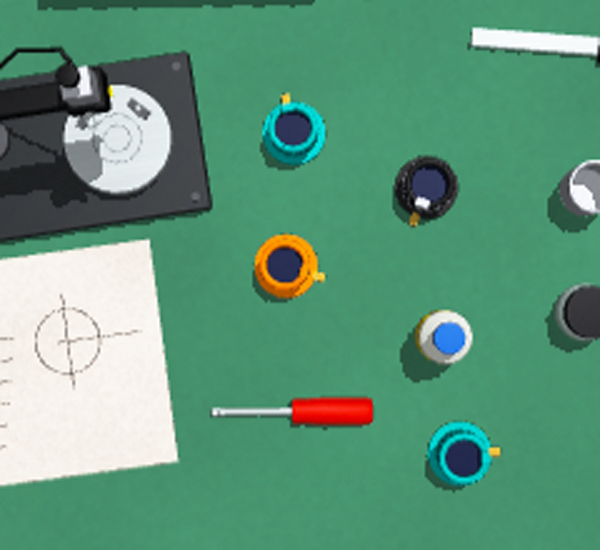

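View pics/crop_s.png

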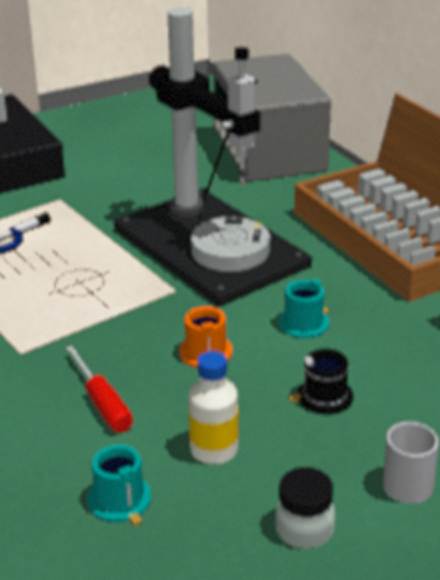

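The top view shows four barrel-shaped things:
- Black at top (225,350) / side (345,362).
- Orange at top (257,294).
- Turquoise at top (203,298) and (332,364).

Only the first is black, and it has the bright pad, brass key and white line, so it is the barrel. Its key faces the robot, and the stand's +x points away from it. I'll confirm this in a crop and measure.

```bash
cat > h.py <<'E'
import numpy as np, cv2
from plant import telemetry, get_image, calibration, robot, spotter
np.set_printoptions(precision=4,suppress=True)
C={n:{k:np.array(v) for k,v in calibration(n).items()} for n in ("side","top")}
def proj(n,P):
    c=C[n]; p=(np.atleast_2d(P)-c["eye"])@c["rotation"]; u=p@c["camera_matrix"].T
    return (u[:,:2]/u[:,2:])[:,::-1]   # row,col
def back(n,rc,z):
    c=C[n]; d=c["rotation"]@np.linalg.solve(c["camera_matrix"],[rc[1],rc[0],1.]); 
    return c["eye"]+d*(z-c["eye"][2])/d[2]
def crop(n,r0,r1,c0,c1,f,name,im=None):
    im=get_image(n)[:,:,::-1] if im is None else im
    cv2.imwrite("pics/"+name,cv2.resize(im[r0:r1,c0:c1],None,fx=f,fy=f,interpolation=cv2.INTER_CUBIC))
E
python3 - <<'E'
from h import *
t=cv2.imread("pics/top0.png");s=cv2.imread("pics/side0.png")
a=cv2.resize(t[200:250,325:375],(400,400),interpolation=cv2.INTER_CUBIC)
b=cv2.resize(s[315:365,337:387],(400,400),interpolation=cv2.INTER_CUBIC)
cv2.imwrite("pics/bar.png",np.hstack([a,b]))
cv2.imwrite("pics/standc.png",cv2.resize(t[160:255,120:270],None,fx=5,fy=5,interpolation=cv2.INTER_CUBIC))
cv2.imwrite("pics/stands.png",cv2.resize(s[140:310,240:370],None,fx=3.5,fy=3.5,interpolation=cv2.INTER_CUBIC))
E
```

```text
(no output)
```

View pics/bar.png

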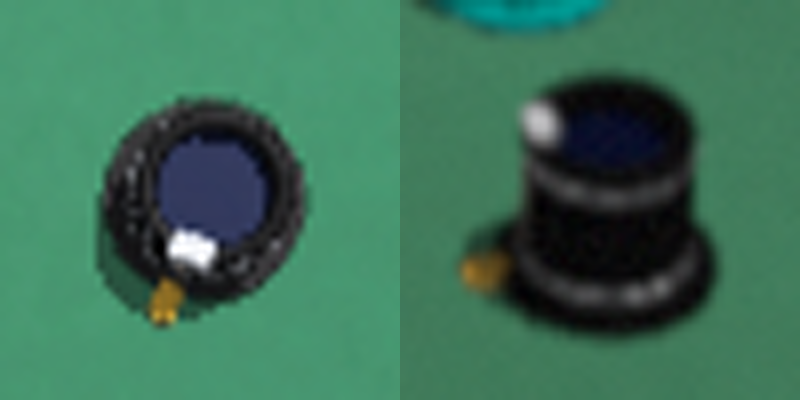

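View pics/standc.png

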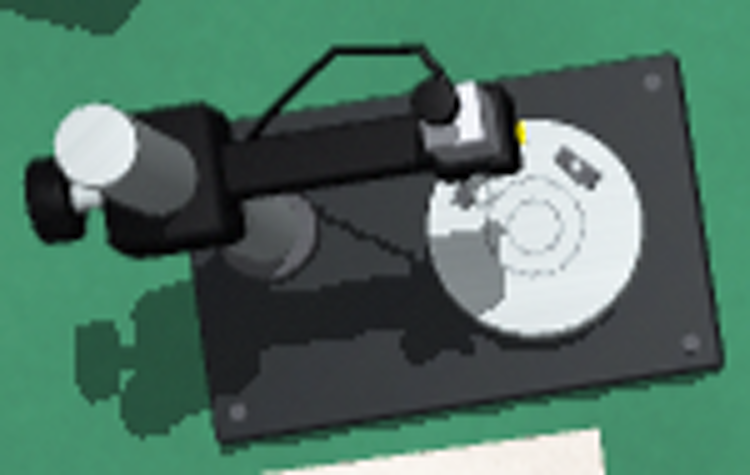

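View pics/stands.png

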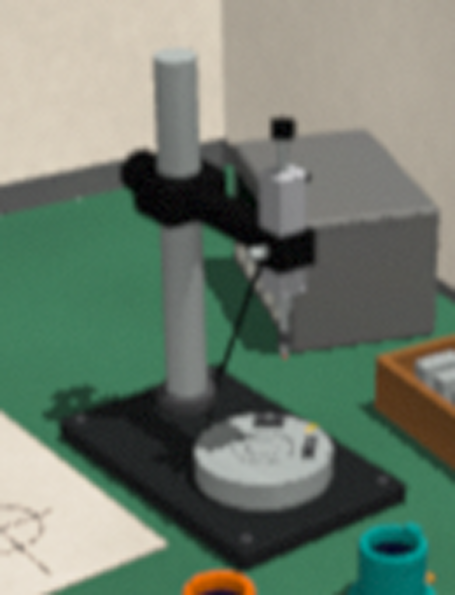

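```bash
cat > fit.py <<'E'
from h import *
from scipy.optimize import least_squares
def T(p,P):
    P=np.atleast_2d(P); c,s=np.cos(p[2]),np.sin(p[2])
    return np.c_[p[0]+c*P[:,0]-s*P[:,1],p[1]+s*P[:,0]+c*P[:,1],P[:,2]]
def fit(obs,p0,ext=(),free=0):
    # obs: (cam, local pt, (r,c)); ext: (cam, z, radius, 'r'/'c', 'min'/'max', val) ; spindle joint as optional
    a=np.linspace(0,2*np.pi,180)
    def f(p):
        r=[]
        for n,P,rc in obs:
            P=np.array(P,float)
            if len(P)==4: P=P[:3]-[0,0,p[3]]
            r+=list((proj(n,T(p,P))[0]-rc))
        for n,z,R,ax,mm,v in ext:
            q=proj(n,T(p,np.c_[R*np.cos(a),R*np.sin(a),0*a+z]))[:,0 if ax=='r' else 1]
            r.append((q.min() if mm=='min' else q.max())-v)
        return np.array(r)
    s=least_squares(f,p0,loss='soft_l1'); return s.x,f(s.x)
E
python3 - <<'E'
from fit import *
p,r=fit([("top",(.019,0,.051),(231,349)),("top",(.037,0,.004),(240,345.2)),
 ("side",(.019,0,.051),(330.25,354.75)),("side",(.037,0,.003),(349,345.6))],[.5,-.1,3.],
 [("top",.005,.03,'c','min',337.9),("top",.005,.03,'c','max',363.1),("top",.003,.03,'r','max',237.5),("top",.003,.03,'r','min',212.1),
  ("side",.003,.03,'c','max',376.75),("side",.0,.03,'r','max',356.9)])
print("barrel",p,np.degrees(p[2])); print(r)
p,r=fit([("top",(.044,0,.04),(186.4,224)),("top",(0,0,.04),(205.2,227.1)),("top",(.02,.125,.3),(189,139.2)),
("top",(.075,-.075,.018),(171,255)),("top",(-.075,-.075,.018),(231,264)),("top",(-.075,.165,.018),(247.4,164.4)),
("side",(.044,0,.04),(262,329.1)),("side",(.02,.125,.3),(156.3,290)),("side",(.02,0,.288,1),(174.3,320.9)),("side",(.02,0,.109,1),(241.4,321.4)),("top",(.02,0,.288,1),(180.4,207.4)),
("side",(.075,-.075,.018),(279.1,355.1)),("side",(-.075,-.075,.018),(300,310))],[.55,.15,.15,.003],
[("side",.04,.05,'c','min',295.1),("side",.04,.05,'c','max',334.9)])
print("stand",p,np.degrees(p[2])); print(r.round(1))
print("tip world",T(p,(.02,0,0)))
E
```

```text
barrel [ 0.5962 -0.1288  2.7888] 159.7889031124335
[-0.5593  0.1465 -0.926   0.1098 -0.0134 -0.9547  0.5952 -0.667  -0.164
  0.1302 -0.4897 -0.4598 -0.4665  1.0807]
stand [0.6433 0.156  0.1423 0.0011] 8.151941238559791
[-0.5  0.5 -0.6  0.3 -0.5  0.5 -1.7  0.5  1.2  1.3  1.  -0.8  0.7 -0.8
 -0.9 -0.9 -0.3 -0.7  0.6 -0.6 -1.4 -0.1 -1.3  1.3 -1.4 -0.8 -0.1 -0.4]
tip world [[0.6631 0.1588 0.    ]]
```

```bash
python3 -m inch '[[1,[2.4,-3.2,0],[0,0,0]],[1,[4.8,-6.4,0],[0,0,0]],[1,[7.2,-9.6,0],[0,0,0]],[1,[9.6,-12.8,0],[0,0,0]],[1,[12,-16,0],[0,0,0]],[1,[14.4,-19.2,0],[0,0,0]],[1,[16.9,-22.3,0],[0,0,0]],[1,[19.3,-25.5,0],[0,0,0]],[1,[21.7,-28.7,0],[0,0,0]],[1,[24.1,-31.9,0],[0,0,0]]]' 40
cat > to.py <<'E'
import sys; from h import *
s=telemetry.state(); R=np.array(s["ee_rot"]); p=np.array(s["position"])
t=np.array(eval(sys.argv[1]))
print("t",s["time_s"],"pos",p,"q",np.array(s["q"]),"w",s["width"],"F",np.array(s["force"])); print("delta cm tool",100*R.T@(t-p)); print(R)
if len(sys.argv)>2:
    from scipy.spatial.transform import Rotation as Ro
    az,el=np.radians(eval(sys.argv[2])) # approach azimuth, angle below horizontal
    z=np.array([np.cos(az)*np.cos(el),np.sin(az)*np.cos(el),-np.sin(el)]); 
    x=np.array([-np.sin(az),np.cos(az),0])
    for sg in (1,-1):
        Rt=np.c_[sg*x,np.cross(z,sg*x),z]; print("turn deg",sg,np.degrees(Ro.from_matrix(R.T@Rt).as_rotvec()))
E
python3 to.py "[.596,-.129,.12]"
```

```text
time_s: 2.03
position: [0.447, 0.1748, 0.2458]
ee_rot: [[-0.45, -0.893, 0.001], [-0.893, 0.45, 0.001], [-0.001, -0.0, -1.0]]
force: [1.5, 1.1, 0.7]
width: 0.0856
t 2.0333 pos [0.447  0.1748 0.2458] q [ 0.7947 -0.2851 -0.2109  0.0001 -1.6438  0.3089] w 0.08564208229502213 F [1.4697 1.1031 0.7328]
delta cm tool [ 20.4214 -26.9832  12.567 ]
[[-0.4504 -0.8928  0.0009]
 [-0.8928  0.4504  0.0008]
 [-0.0011 -0.0005 -1.    ]]
```

```bash
python3 -m inch '[[1,[2.4,-3.2,0],[0,0,0]],[1,[4.8,-6.4,0],[0,0,0]],[1,[7.2,-9.6,0.5],[0,0,0]],[1,[9.6,-12.8,2],[0,0,0]],[1,[12,-16,4],[0,0,0]],[1,[14.4,-19.2,6],[0,0,0]],[1,[16.9,-22.3,8],[0,0,0]],[1,[19.3,-25.5,10],[0,0,0]],[1,[20.4,-27,12.5],[0,0,0]],[1,[20.4,-27,12.5],[0,0,0]]]' 40; 
python3 to.py "[.596,-.129,.026]"
python3 - <<'E'
from h import *
s=cv2.imwrite("pics/s1.png",get_image("side")[:,:,::-1])
crop("top",170,290,280,420,5,"t1.png")
E
```

```text
time_s: 2.87
position: [0.5943, -0.1325, 0.113]
ee_rot: [[-0.455, -0.891, -0.009], [-0.891, 0.455, 0.002], [0.003, 0.009, -1.0]]
force: [-0.5, 1.0, -2.3]
width: 0.0852
t 2.8667 pos [ 0.5943 -0.1325  0.113 ] q [ 0.1077  0.0965 -0.0964 -0.0026 -1.387   0.9915] w 0.08519744965177403 F [-0.5086  1.0379 -2.3039]
delta cm tool [-0.4161 -0.0722  8.6941]
[[-0.4547 -0.8906 -0.0093]
 [-0.8907  0.4547  0.0016]
 [ 0.0028  0.009  -1.    ]]
```

View pics/s1.png

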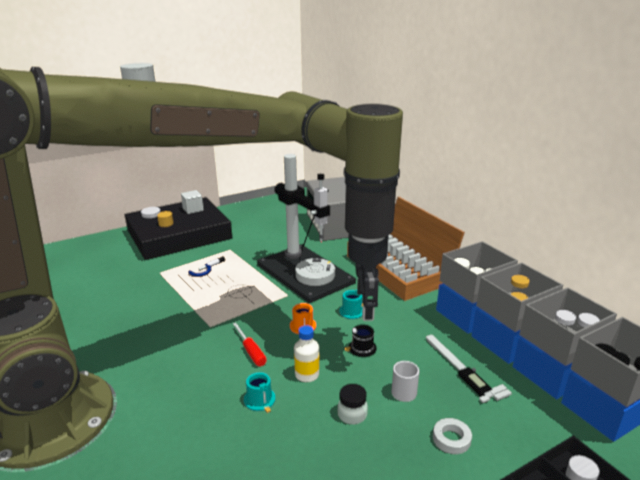

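View pics/t1.png

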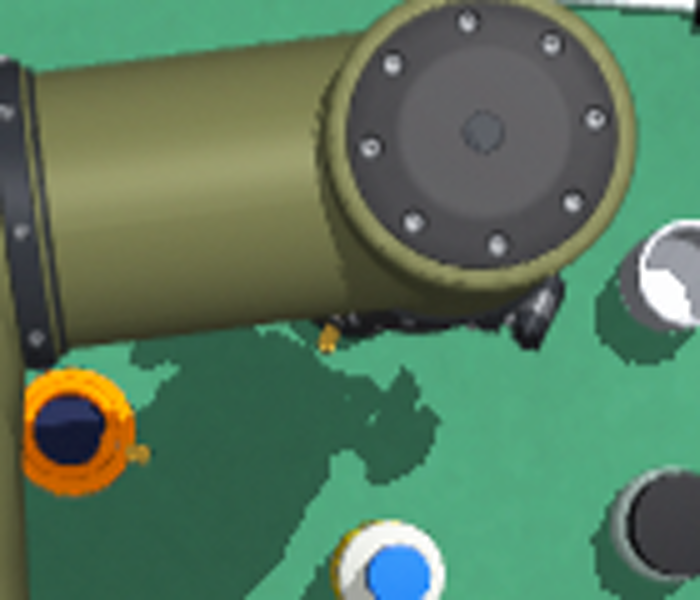

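Run:
```python
from h import *
cv2.imwrite("pics/t1f.png",get_image("top")[:,:,::-1])
```

```text
(no output)
```

View pics/t1f.png

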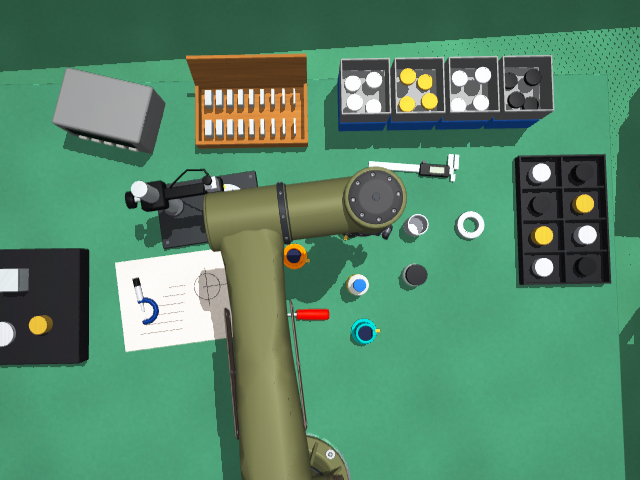

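```bash
python3 -m inch '[[1,[-0.4,-0.1,1],[0.5,-0.2,0]],[1,[-0.4,-0.1,2.5],[0.5,-0.2,0]],[1,[-0.4,-0.1,4],[0.5,-0.2,0]],[1,[-0.4,-0.1,5.5],[0.5,-0.2,0]],[1,[-0.4,-0.1,7],[0.5,-0.2,0]],[1,[-0.4,-0.1,8],[0.5,-0.2,0]],[1,[-0.4,-0.1,8.7],[0.5,-0.2,0]],[1,[-0.4,-0.1,8.8],[0.5,-0.2,0]],[1,[-0.4,-0.1,8.8],[0.5,-0.2,0]],[1,[-0.4,-0.1,8.8],[0.5,-0.2,0]]]' 40; 
python3 to.py "[.596,-.129,.025]"
```

```text
time_s: 3.85
position: [0.5996, -0.126, 0.0341]
ee_rot: [[-0.451, -0.893, 0.012], [-0.893, 0.451, -0.001], [-0.004, -0.011, -1.0]]
force: [0.4, -0.4, -0.2]
width: 0.0856
t 3.85 pos [ 0.5996 -0.126   0.0341] q [ 0.1207  0.1409 -0.1983  0.0024 -1.2203  0.9817] w 0.08556725444625832 F [ 0.3756 -0.3629 -0.1752]
delta cm tool [0.4382 0.1937 0.9027]
[[-0.4507 -0.8926  0.0115]
 [-0.8927  0.4507 -0.0009]
 [-0.0044 -0.0107 -0.9999]]
```

```bash
python3 -m inch '[[1,[0.4,0.2,0.5],[-0.6,0.2,0]],[1,[0.4,0.2,0.9],[-0.6,0.2,0]],[1,[0.4,0.2,0.9],[-0.6,0.2,0]],[1,[0.4,0.2,0.9],[-0.6,0.2,0]],[0.3,[0.4,0.2,0.9],[-0.6,0.2,0]],[0.3,[0.4,0.2,0.9],[-0.6,0.2,0]],[0.3,[0.4,0.2,0.9],[-0.6,0.2,0]],[0.3,[0.4,0.2,0.9],[-0.6,0.2,0]],[0.3,[0.4,0.2,0.9],[-0.6,0.2,0]],[0.3,[0.4,0.2,0.9],[-0.6,0.2,0]]]' 40; 
python3 to.py "[.596,-.129,.025]"
```

```text
time_s: 4.68
position: [0.5966, -0.1285, 0.0255]
ee_rot: [[-0.451, -0.893, 0.002], [-0.893, 0.451, 0.001], [-0.001, -0.001, -1.0]]
force: [0.2, 1.5, 1.3]
width: 0.0452
t 4.6833 pos [ 0.5966 -0.1285  0.0255] q [ 0.1154  0.1504 -0.203  -0.0006 -1.2156  0.9883] w 0.04520222234930307 F [0.2346 1.4905 1.2573]
delta cm tool [0.0716 0.0268 0.0517]
[[-0.4505 -0.8928  0.0017]
 [-0.8928  0.4505  0.0008]
 [-0.0015 -0.0012 -1.    ]]
```

```bash
python3 -m inch '[[0.3,[0,0,-1],[0,0,0]],[0.3,[0,0,-2],[0,0,5]],[0.3,[-0.4,-0.8,-2.5],[0,0,12]],[0.3,[-0.8,-1.6,-2.5],[0,0,19]],[0.3,[-1.2,-2.4,-2.5],[0,0,26]],[0.3,[-1.6,-3.2,-2.5],[0,0,33]],[0.3,[-2,-4.1,-2.5],[0,0,40]],[0.3,[-2.5,-5.1,-2.5],[0,0,47]],[0.3,[-2.9,-6.1,-2.5],[0,0,54]],[0.3,[-2.9,-6.1,-2.5],[0,0,61]]]' 40; 
python3 to.py "[.665,-.13,.05]"
```

```text
time_s: 5.52
position: [0.6646, -0.1303, 0.0499]
ee_rot: [[-0.999, -0.033, 0.0], [-0.033, 0.999, 0.001], [-0.0, 0.001, -1.0]]
force: [0.1, 0.5, -2.4]
width: 0.0451
t 5.5167 pos [ 0.6646 -0.1303  0.0499] q [ 0.1005  0.3006  0.0193 -0.0007 -1.2893 -0.0677] w 0.04508280230690735 F [ 0.1092  0.5054 -2.3668]
delta cm tool [-0.0407  0.0241 -0.0082]
[[-0.9995 -0.0326  0.0002]
 [-0.0326  0.9995  0.0007]
 [-0.0002  0.0007 -1.    ]]
```

```bash
python3 -m inch '[[0.3,[0,0,0],[0,0,7]],[0.3,[0,0,0],[0,0,14]],[0.3,[0,0,0],[0,0,21]],[0.3,[0,0,0],[0,0,28]],[0.3,[0,0,0],[0,0,35]],[0.3,[0,0,0],[0,0,42]],[0.3,[0,0,0],[0,0,49]],[0.3,[0,0,0],[0,0,56]],[0.3,[0,0,0],[0,0,63]],[0.3,[0,0,0],[0,0,70]]]' 40; 
python3 to.py "[.665,-.13,.025]"
python3 - <<'E'
from h import *
crop("side",260,380,300,440,5,"s2.png")
E
```

```text
time_s: 6.35
position: [0.6639, -0.1303, 0.0494]
ee_rot: [[-0.367, 0.93, -0.002], [0.93, 0.367, 0.001], [0.001, -0.001, -1.0]]
force: [0.1, 0.1, -2.1]
width: 0.045
t 6.35 pos [ 0.6639 -0.1303  0.0494] q [ 0.1004  0.3009  0.0189 -0.0011 -1.2905 -1.2955] w 0.04499593660565424 F [ 0.1337  0.129  -2.136 ]
delta cm tool [-0.0175  0.1132  2.442 ]
[[-0.3666  0.9304 -0.0018]
 [ 0.9304  0.3666  0.0009]
 [ 0.0015 -0.0013 -1.    ]]
```

View pics/s2.png

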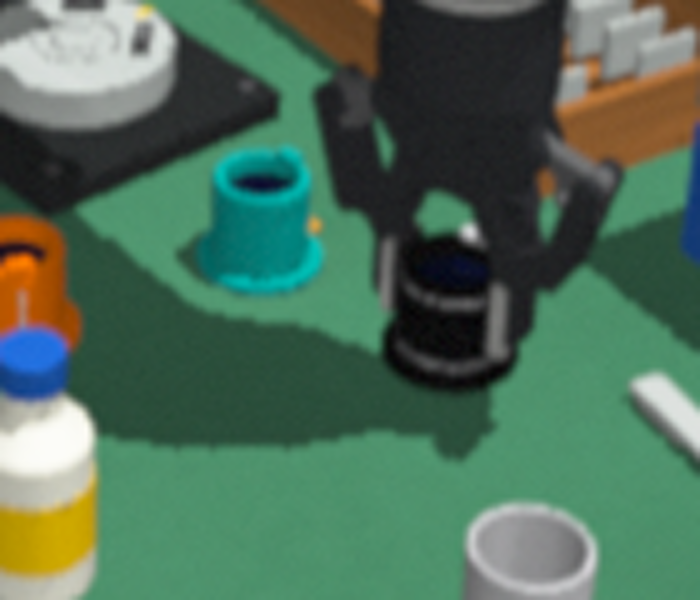

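The barrel hangs upright in the fingers with the pad now on the far side. Turning the rest and setting it down.

```bash
python3 -m inch '[[0.3,[0,0,0],[0,0,7]],[0.3,[0,0,0.5],[0,0,14]],[0.3,[0,0.1,1.2],[0,0,20]],[0.3,[0,0.1,1.8],[0,0,20]],[0.3,[0,0.1,2.2],[0,0,20]],[0.3,[0,0.1,2.4],[0,0,20]],[0.3,[0,0.1,2.4],[0,0,20]],[1,[0,0.1,2.4],[0,0,20]],[1,[0,0.1,2.4],[0,0,20]],[1,[0,0.1,2.4],[0,0,20]]]' 40; 
python3 to.py "[.665,-.13,.15]"
```

```text
time_s: 7.23
position: [0.6653, -0.13, 0.0261]
ee_rot: [[-0.02, 1.0, -0.0], [1.0, 0.02, 0.001], [0.001, -0.0, -1.0]]
force: [-0.7, 1.7, 0.2]
width: 0.079
t 7.2333 pos [ 0.6653 -0.13    0.0261] q [ 0.1008  0.3203 -0.0016 -0.0007 -1.2493 -1.6513] w 0.07902691966409799 F [-0.7329  1.6883  0.1761]
delta cm tool [  0.01    -0.0339 -12.3929]
[[-0.02    0.9998 -0.0004]
 [ 0.9998  0.02    0.0007]
 [ 0.0007 -0.0004 -1.    ]]
```

```bash
python3 -m inch '[[1,[0,0,0],[0,0,0]],[1,[0,0,-1.5],[0,0,0]],[1,[0,0,-4],[0,0,0]],[1,[0,0,-7],[0,0,0]],[1,[0,0,-10],[0,0,0]],[1,[0,-1.5,-12],[-6,0,0]],[1,[-0.2,-3.5,-12],[-12,0,0]],[1,[-0.4,-5.5,-12],[-18,0,0]],[1,[-0.6,-7.5,-12],[-24,0,0]],[1,[-0.8,-9.5,-12],[-30,0,0]]]' 40; 
python3 to.py "[.57,-.14,.13]" "(8.15,40)"
```

```text
time_s: 8.07
position: [0.5702, -0.1402, 0.1473]
ee_rot: [[-0.02, 0.862, 0.506], [1.0, 0.017, 0.011], [0.0, 0.506, -0.863]]
force: [-1.7, 0.3, 2.3]
width: 0.0853
t 8.0667 pos [ 0.5702 -0.1402  0.1473] q [ 0.1334 -0.4281 -0.6063  0.0744 -0.8664 -1.7167] w 0.08528541218068163 F [-1.7431  0.3499  2.3002]
delta cm tool [ 0.0188 -0.893   1.4764]
[[-0.0205  0.8625  0.5057]
 [ 0.9998  0.0175  0.0108]
 [ 0.0004  0.5058 -0.8626]]
turn deg 1 [-19.5883   4.5041  -5.371 ]
turn deg -1 [  6.8348  29.7244 171.9728]
```

```bash
python3 -m inch '[[1,[0,-0.3,0.5],[-5,1.1,-1.3]],[1,[0,-0.6,1],[-10,2.3,-2.7]],[1,[0,-0.9,1.5],[-15,3.4,-4.1]],[1,[0,-0.9,1.5],[-19.6,4.5,-5.4]],[1,[0,-0.9,1.5],[-19.6,4.5,-5.4]],[1,[0,-0.9,1.5],[-19.6,4.5,-5.4]],[1,[0,-0.9,1.5],[-19.6,4.5,-5.4]],[1,[0,-0.9,1.5],[-19.6,4.5,-5.4]],[1,[0,-0.9,1.5],[-19.6,4.5,-5.4]],[1,[0,-0.9,1.5],[-19.6,4.5,-5.4]]]' 40; 
python3 to.py "[.57,-.14,.13]" "(8.15,40)"
python3 - <<'E'
from h import *
t=get_image("top")[:,:,::-1].copy(); s=get_image("side")[:,:,::-1].copy()
cv2.imwrite("pics/t3f.png",t);cv2.imwrite("pics/s3f.png",s)
a=cv2.resize(t[170:220,315:375],(480,400),interpolation=cv2.INTER_CUBIC)
print(proj("side",[.665,-.13,.02]),proj("top",[.665,-.13,.02]))
r,c=proj("side",[.665,-.13,.02])[0].astype(int)
b=cv2.resize(s[r-25:r+25,c-20:c+20],(320,400),interpolation=cv2.INTER_CUBIC); print(r-25,c-20)
cv2.imwrite("pics/bar3.png",np.hstack([a,b]))
E
```

```text
time_s: 8.9
position: [0.5705, -0.1399, 0.1301]
ee_rot: [[-0.143, 0.636, 0.758], [0.99, 0.092, 0.109], [-0.001, 0.766, -0.643]]
force: [0.4, -0.6, -0.2]
width: 0.0853
t 8.9 pos [ 0.5705 -0.1399  0.1301] q [ 0.0596 -0.6039 -0.811  -0.1335 -0.4968 -1.399 ] w 0.08527894794786368 F [ 0.3994 -0.5559 -0.2302]
delta cm tool [-0.0044 -0.0389 -0.0338]
[[-0.1427  0.6364  0.758 ]
 [ 0.9898  0.0923  0.1088]
 [-0.0007  0.7658 -0.6431]]
turn deg 1 [-0.0219 -0.0146  0.0636]
turn deg -1 [   0.023    -0.0344 -179.9364]
[[331.1963 389.0661]] [[194.3417 350.8383]]
306 369
```

View pics/bar3.png

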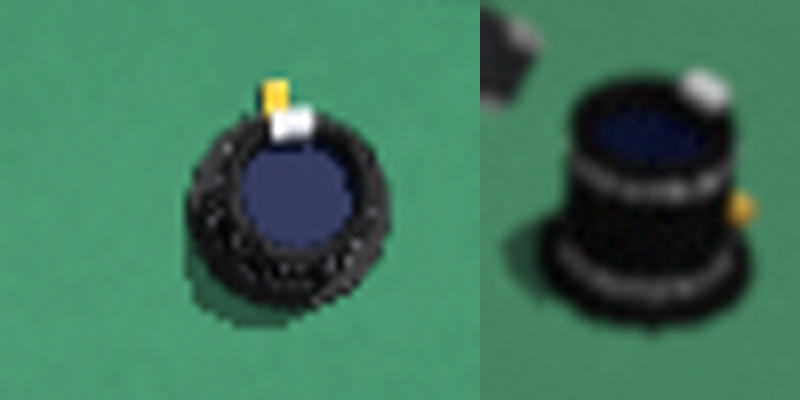

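View pics/s3f.png

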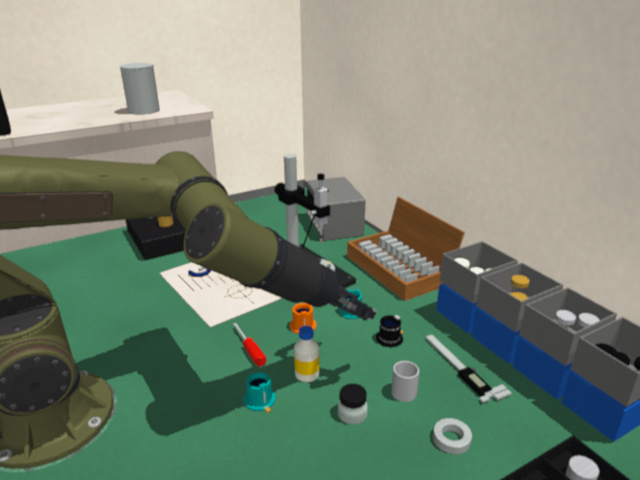

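View pics/t3f.png

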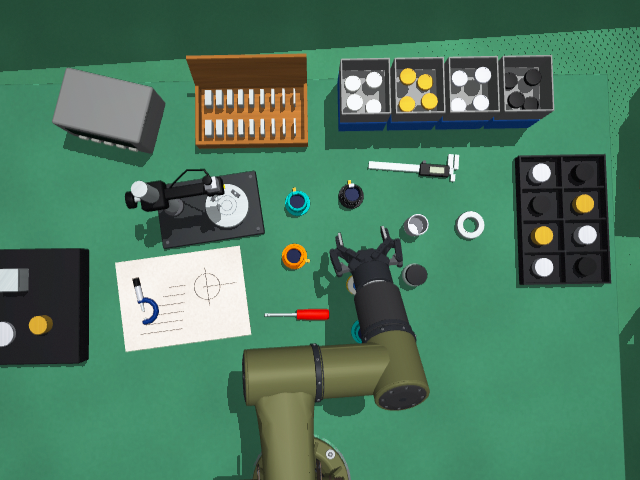

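Run:
```python
from fit import *
p,r=fit([("top",(.019,0,.051),(185.25,351.5)),("top",(.037,0,.004),(180.7,349.5)),
 ("side",(.019,0,.051),(317.25,397.25)),("side",(.037,0,.003),(331.9,402.8))],[.66,-.13,.1],
 [("top",.005,.03,'c','min',338.4),("top",.005,.03,'c','max',363.75),("top",.003,.03,'r','max',208.75),
  ("side",.003,.03,'c','max',403),("side",.003,.03,'c','min',376.5),("side",.0,.03,'r','max',346.9)])
print("barrel",p,np.degrees(p[2])); print(r)
```

```text
barrel [ 0.6646 -0.1317  0.0622] 3.5633527082923004
[-0.8042  0.3562 -0.8101  0.3136 -0.2951 -0.2464  0.1926 -0.9178  0.0146
  0.0898 -0.6697 -0.067  -1.4188  1.0403]
```

```bash
cat > yaw.py <<'E'
from fit import *
def feats(n,im,r0,r1,c0,c1):
    a=im[r0:r1,c0:c1].astype(float); b,g,r=a[...,0],a[...,1],a[...,2]
    rr,cc=np.mgrid[r0:r1,c0:c1]
    wb=np.clip((r-b)-40,0,None); wb*= (r>g)      # brass
    ww=np.clip(np.minimum(np.minimum(r,g),b)-130,0,None)
    wd=((np.maximum(np.maximum(r,g),b)<75)).astype(float)
    f=lambda w:(float((w*rr).sum()/w.sum()),float((w*cc).sum()/w.sum()),round(float(w.sum()/max(w.max(),1e-9)),1))
    # dark-ish/non-green silhouette of barrel
    return f(wb),f(ww),wd
E
python3 - <<'E'
from yaw import *
t=cv2.imread("pics/t3f.png"); s=cv2.imread("pics/s3f.png")
kt,pt,_=feats("top",t,172,212,335,367); ks,ps,_=feats("side",s,306,350,370,412)
print(kt,pt,ks,ps)
# barrel (x,y,yaw) from centroids only + flange extents
for useext in (0,1):
  ext=[("top",.005,.03,'c','min',338.4),("top",.005,.03,'c','max',363.75),("side",.003,.03,'c','max',403),("side",.003,.03,'c','min',376.5)] if useext else []
  p,r=fit([("top",(.019,0,.051),pt[:2]),("top",(.034,0,.005),kt[:2]),("side",(.019,0,.050),ps[:2])],[.66,-.13,.1],ext)
  print(p,np.degrees(p[2]),r.round(2))
E
```

```text
(181.60734463276836, 348.95197740112997, 9.9) (184.74287484510532, 350.93060718711274, 13.8) (331.6296296296296, 401.0671296296296, 5.8) (316.4261954261954, 396.8939708939709, 8.2)
[ 0.6645 -0.1306  0.1005] 5.75723472297413 [-0.19  0.1  -0.4  -0.04  0.5  -0.54]
[ 0.6651 -0.1319  0.1573] 9.011053390626973 [-0.42  0.24 -0.57 -0.27  0.5  -0.25  0.11  0.18  0.18 -1.17]
```

Run:
```python
from yaw import *
t=cv2.imread("pics/t3f.png"); s=cv2.imread("pics/s3f.png")
kt,pt,_=feats("top",t,172,212,335,367); ks,ps,_=feats("side",s,306,350,370,412)
ext=[("top",.005,.03,'c','min',337.96),("top",.005,.03,'c','max',363.3),("side",.003,.03,'c','max',402.5),("side",.003,.03,'c','min',376.0)]
p,r=fit([("top",(.019,0,.051),pt[:2]),("top",(.034,0,.005),kt[:2]),("side",(.019,0,.050),ps[:2])],[.66,-.13,.1],ext)
print(p,np.degrees(p[2]),r.round(2))
p,r=fit([("top",(.019,0,.051),pt[:2]),("top",(.034,0,.005),kt[:2])],[.66,-.13,.1],ext[:2])
print("toponly",p,np.degrees(p[2]),r.round(2))
# stand: yellow line centroid
f=lambda im,r0,r1,c0,c1:feats("",im,r0,r1,c0,c1)[0]
it=f(t,180,194,218,230); is_=f(s,255,270,322,336); print(it,is_)
o=.4;q=.36
O=[("top",(0,0,.04),(205-o,227.1-o)),("top",(.02,.125,.3),(189-o,139.2-o)),
("top",(.075,-.075,.018),(171-o,255-o)),("top",(-.075,-.075,.018),(231-o,264-o)),("top",(-.075,.165,.018),(247.4-o,164.4-o)),
("side",(.044,0,.04),is_[:2]),("side",(.02,.125,.3),(156.3-q,290-q)),("side",(.02,0,.288,1),(174.3-q,320.9-q)),("side",(.02,0,.109,1),(241.4-q,321.4-q)),("top",(.02,0,.288,1),(180.4-o,207.4-o)),
("side",(.075,-.075,.018),(279.1-q,355.1-q)),("side",(-.075,-.075,.018),(300-q,310-q))]
p,r=fit(O,[.55,.15,.15,.003],[("side",.04,.05,'c','min',295.1-q),("side",.04,.05,'c','max',334.9-q)])
print("stand",p,np.degrees(p[2]));print(r.round(1))
p,r=fit([x for x in O if x[0]=="top" ][0:1]+[x for x in O if x[0]=="top" ][2:5],[.55,.15,.15]); print("toponly",p,np.degrees(p[2]),r.round(2))
```

```text
[ 0.6649 -0.1309  0.1157] 6.629583540225192 [-0.37  0.11 -0.56 -0.13  0.45 -0.37  0.09  0.18  0.3  -1.03]
toponly [ 0.6638 -0.1305  0.0996] 5.70637637052643 [ 0.11  0.09 -0.11 -0.05 -0.06  0.03]
(186.1411889596603, 223.72292993630575, 4.5) (261.9064748201439, 328.1654676258993, 2.8)
stand [0.6434 0.157  0.14   0.0006] 8.019197974034979
[-0.1  0.2 -0.4  0.4 -1.4  0.5  1.7  1.2  1.2 -0.9  0.6 -0.  -0.7 -0.6
 -0.3 -0.4  0.6 -0.4 -1.1 -0.2 -1.1  1.5 -1.3 -0.7  0.2 -0.2]
toponly [0.6445 0.1577 0.1373] 7.866902469818736 [-0.51 -0.1  -1.72  0.3   1.31  0.79  0.6  -1.36]
```

```bash
python3 to.py "[.6685,-.130,.030]" | head -3
```

```text
t 9.0 pos [ 0.5703 -0.14    0.1298] q [ 0.0594 -0.6042 -0.8115 -0.1339 -0.4966 -1.3987] w 0.08554360501765937 F [-0.1887  0.7322  0.8862]
delta cm tool [-0.4072 -1.3027 13.9708]
[[-0.1425  0.6364  0.7581]
```

```bash
python3 -m inch '[[1,[-0.4,-1.3,1],[0,0,0]],[1,[-0.4,-1.3,3],[0,0,0]],[1,[-0.4,-1.3,5.5],[0,0,0]],[1,[-0.4,-1.3,8],[0,0,0]],[1,[-0.4,-1.3,10],[0,0,0]],[1,[-0.4,-1.3,12],[0,0,0]],[1,[-0.4,-1.3,13],[0,0,0]],[1,[-0.4,-1.3,13.5],[0,0,0]],[1,[-0.4,-1.3,13.5],[0,0,0]],[1,[-0.4,-1.3,13.5],[0,0,0]]]' 40; python3 to.py "[.6685,-.130,.030]" "(8.15,40)"
python3 - <<'E'
from h import *
crop("side",280,370,330,430,5,"s4.png")
crop("top",150,250,310,410,5,"t4.png")
E
```

```text
time_s: 9.83
position: [0.6649, -0.1304, 0.0331]
ee_rot: [[-0.143, 0.637, 0.758], [0.99, 0.092, 0.109], [-0.001, 0.766, -0.643]]
force: [0.3, 0.1, 0.5]
width: 0.0853
t 9.8333 pos [ 0.6649 -0.1304  0.0331] q [ 0.0521 -0.1546 -0.6265 -0.2966 -0.239  -1.223 ] w 0.08533313900509275 F [0.2979 0.129  0.4735]
delta cm tool [-0.0101 -0.0016  0.4778]
[[-0.1427  0.6367  0.7578]
 [ 0.9898  0.0923  0.1088]
 [-0.0006  0.7656 -0.6434]]
turn deg 1 [-0.0424 -0.0179  0.0609]
turn deg -1 [   0.0281   -0.0665 -179.9391]
```

View pics/s4.png

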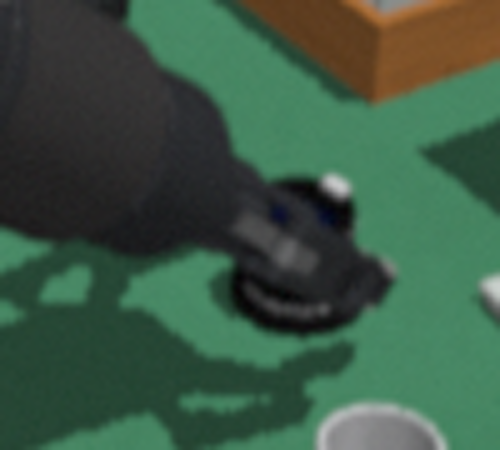

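View pics/t4.png

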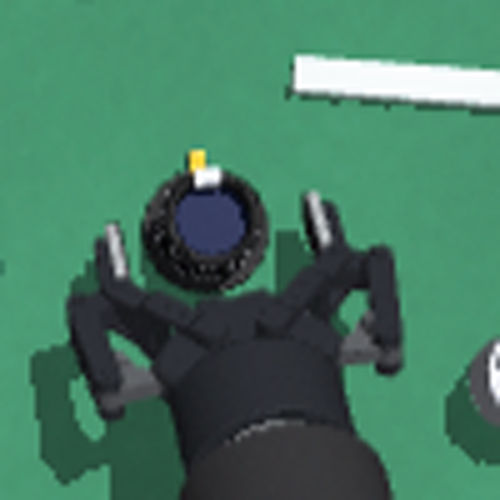

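```bash
python3 -m inch '[[1,[0,0,0.3],[0,0,0]],[1,[0,0,0.5],[0,0,0]],[0.3,[0,0,0.5],[0,0,0]],[0.3,[0,0,0.5],[0,0,0]],[0.3,[0,0,0.5],[0,0,0]],[0.3,[0,0,0.5],[0,0,0]],[0.3,[0,0,0.5],[0,0,0]],[0.3,[0,0,0.5],[0,0,0]],[0.3,[0,0,0.5],[0,0,0]],[0.3,[0,0,0.5],[0,0,0]]]' 60; python3 to.py "[.665,-.130,.15]" "(10.1,40)"
python3 - <<'E'
from h import *
crop("side",280,370,330,430,5,"s5.png")
crop("top",150,250,310,410,5,"t5.png")
E
```

```text
time_s: 10.77
position: [0.6688, -0.13, 0.031]
ee_rot: [[-0.143, 0.635, 0.759], [0.99, 0.092, 0.109], [-0.001, 0.767, -0.642]]
force: [-2.7, 0.6, 3.2]
width: 0.0444
t 10.7667 pos [ 0.6688 -0.13    0.031 ] q [ 0.0517 -0.1403 -0.6165 -0.3051 -0.2333 -1.214 ] w 0.04443147117347361 F [-2.7302  0.5664  3.2338]
delta cm tool [ 0.0391  8.8794 -7.9277]
[[-0.1426  0.6353  0.759 ]
 [ 0.9898  0.0923  0.1088]
 [-0.0009  0.7667 -0.642 ]]
turn deg 1 [ 0.0614  1.4899 -1.1802]
turn deg -1 [  2.3249  -0.0959 178.8047]
```

View pics/s5.png

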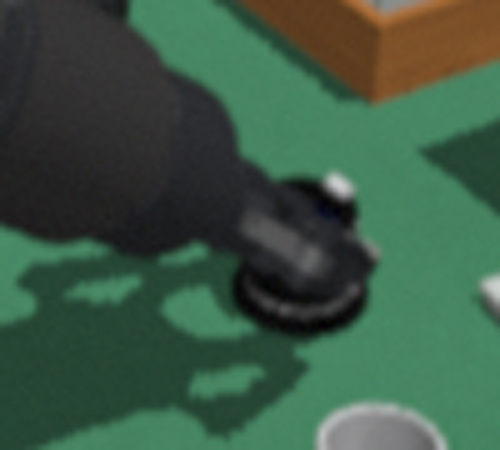

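View pics/t5.png

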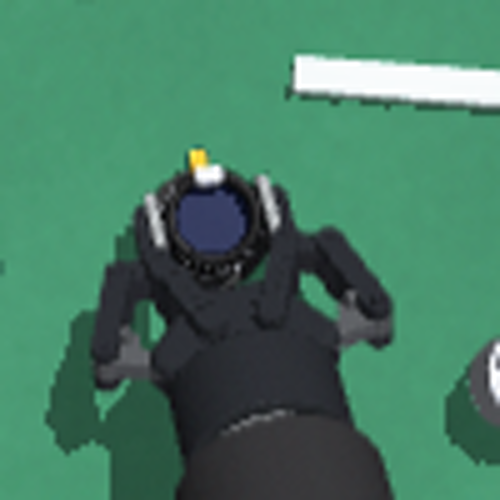

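```bash
python3 -m inch '[[0.3,[0,0.8,-0.6],[0,0,0]],[0.3,[0,2.3,-1.9],[0,0,0]],[0.3,[0,3.8,-3.2],[0,0,0]],[0.3,[1,4.2,-6],[0,0,0]],[0.3,[2,4.6,-9],[0,0,0]],[0.3,[3,4.6,-11.4],[0,0,0]],[0.3,[5.5,3.6,-13],[0,0.5,-0.4]],[0.3,[8,2.3,-14.5],[0,1,-0.8]],[0.3,[10.5,0.8,-16.2],[0,1.5,-1.2]],[0.3,[12,-0.2,-17.4],[0,1.5,-1.2]]]' 60; python3 to.py "[.49,.13,.11]" "(10.1,40)"
python3 - <<'E'
from h import *
cv2.imwrite("pics/t6.png",get_image("top")[:,:,::-1]);cv2.imwrite("pics/s6.png",get_image("side")[:,:,::-1])
E
```

```text
time_s: 11.7
position: [0.531, -0.0363, 0.1606]
ee_rot: [[-0.189, 0.631, 0.753], [0.982, 0.113, 0.152], [0.011, 0.768, -0.641]]
force: [1.3, 0.9, 0.8]
width: 0.0447
t 11.7 pos [ 0.531  -0.0363  0.1606] q [ 0.4006 -0.9683 -1.075   0.2692 -0.6158 -1.9365] w 0.044734890614134604 F [1.3348 0.8592 0.8395]
delta cm tool [17.0533 -4.5908  2.6863]
[[-0.189   0.6306  0.7527]
 [ 0.9819  0.1129  0.152 ]
 [ 0.0109  0.7678 -0.6405]]
turn deg 1 [ 0.1602 -1.01    0.0332]
turn deg -1 [   1.5862    0.2516 -179.9597]
```

View pics/t6.png

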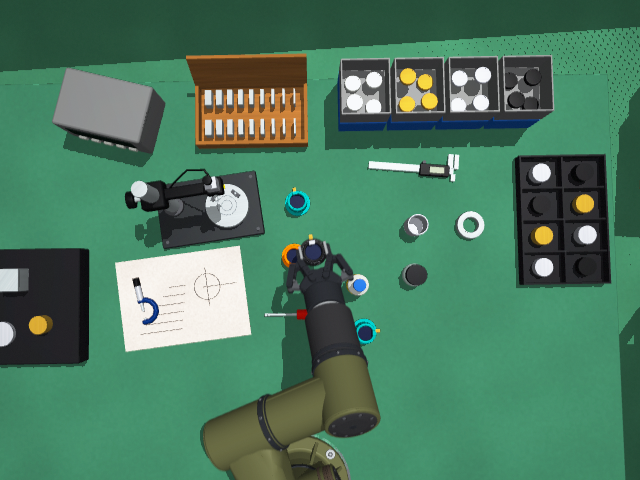

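View pics/s6.png

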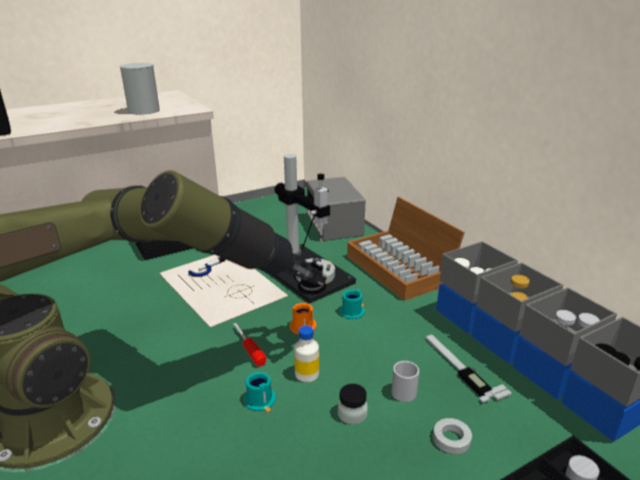

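```bash
python3 -m inch '[[0.3,[2.5,0.5,0.6],[0,0,0]],[0.3,[5.5,1,1.4],[0,-0.5,0]],[0.3,[8.5,1.6,2.2],[0.2,-1,0]],[0.3,[11.5,2.2,2.9],[0.2,-1,0]],[0.3,[13.5,1,4.3],[0.2,-1,0]],[0.3,[15.5,-0.4,5.8],[0.2,-1,0]],[0.3,[17,-1.7,7.5],[0.2,-1,0]],[0.3,[17,-1.7,7.5],[0.2,-1,0]],[0.3,[17,-1.7,7.5],[0.2,-1,0]],[0.3,[17,-1.7,7.5],[0.2,-1,0]]]' 60; python3 to.py "[.61,.151,.082]" "(10.1,40)"
python3 - <<'E'
from h import *
t=get_image("top")[:,:,::-1].copy(); s=get_image("side")[:,:,::-1].copy()
cv2.imwrite("pics/t7.png",t);cv2.imwrite("pics/s7.png",s)
cv2.imwrite("pics/t7c.png",cv2.resize(t[160:260,160:280],None,fx=6,fy=6,interpolation=cv2.INTER_CUBIC))
cv2.imwrite("pics/s7c.png",cv2.resize(s[200:320,230:370],None,fx=5,fy=5,interpolation=cv2.INTER_CUBIC))
E
```

```text
time_s: 12.63
position: [0.5789, 0.1425, 0.123]
ee_rot: [[-0.182, 0.681, 0.709], [0.983, 0.124, 0.134], [0.004, 0.722, -0.692]]
force: [-0.0, -0.2, -2.4]
width: 0.0444
t 12.6333 pos [0.5789 0.1425 0.123 ] q [ 0.6642 -0.5945 -1.0827  0.8186 -0.4717 -2.6805] w 0.044363000313975554 F [-0.0054 -0.161  -2.3949]
delta cm tool [ 0.2593 -0.7372  5.1566]
[[-0.1821  0.6809  0.7094]
 [ 0.9833  0.1235  0.1339]
 [ 0.0036  0.7219 -0.692 ]]
turn deg 1 [-3.7893 -0.4301  0.1117]
turn deg -1 [   0.6751   -5.9474 -179.7887]
```

View pics/t7c.png

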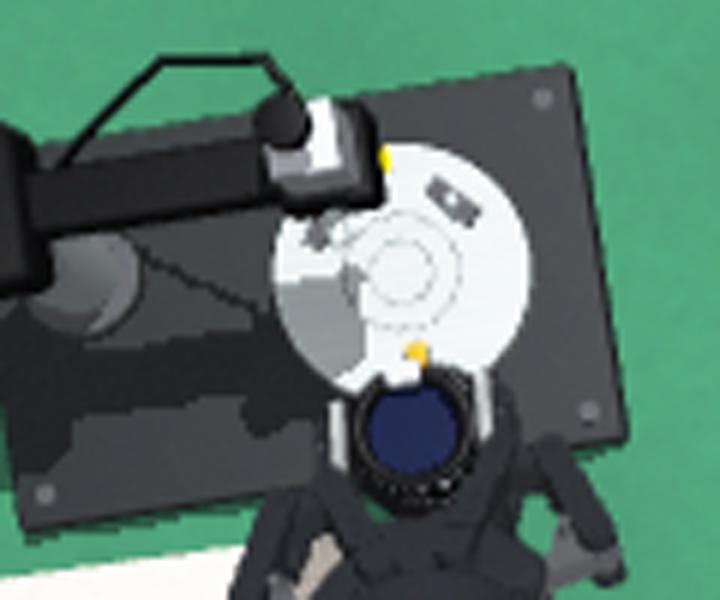

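View pics/s7c.png

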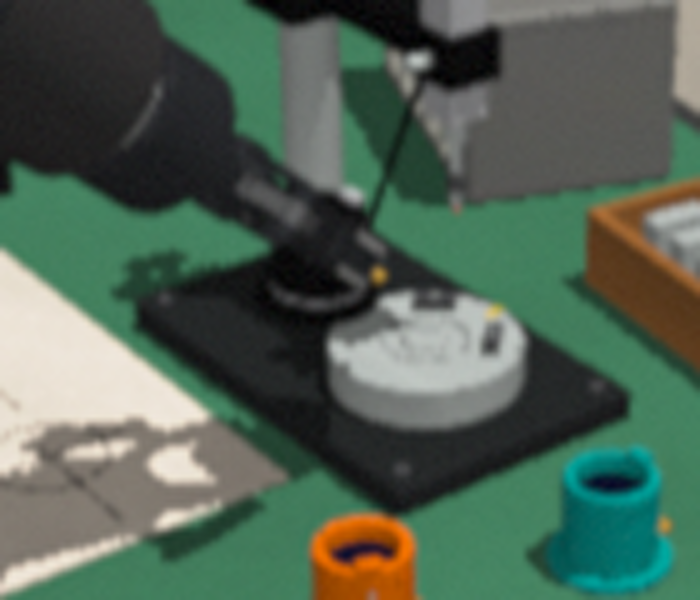

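```bash
cat > kin.py <<'E'
import numpy as np
from scipy.optimize import least_squares
from scipy.spatial.transform import Rotation as Ro
D=[([1.4367,.0402,.0848,0,-1.6155,-.3337],[.2705,.5355,.2453],[[-.4509,-.8926,0],[-.8926,.4509,-.0001],[.0001,-.0001,-1]]),
([.7947,-.2851,-.2109,.0001,-1.6438,.3089],[.447,.1748,.2458],[[-.4504,-.8928,.0009],[-.8928,.4504,.0008],[-.0011,-.0005,-1]]),
([.1154,.1504,-.203,-.0006,-1.2156,.9883],[.5966,-.1285,.0255],[[-.4505,-.8928,.0017],[-.8928,.4505,.0008],[-.0015,-.0012,-1]]),
([.1004,.3009,.0189,-.0011,-1.2905,-1.2955],[.6639,-.1303,.0494],[[-.3666,.9304,-.0018],[.9304,.3666,.0009],[.0015,-.0013,-1]]),
([.1334,-.4281,-.6063,.0744,-.8664,-1.7167],[.5702,-.1402,.1473],[[-.0205,.8625,.5057],[.9998,.0175,.0108],[.0004,.5058,-.8626]]),
([.0594,-.6042,-.8115,-.1339,-.4966,-1.3987],[.5703,-.14,.1298],[[-.1427,.6364,.758],[.9898,.0923,.1088],[-.0007,.7658,-.6431]]),
([.0517,-.1403,-.6165,-.3051,-.2333,-1.214],[.6688,-.13,.031],[[-.1426,.6353,.759],[.9898,.0923,.1088],[-.0009,.7667,-.642]]),
([.4006,-.9683,-1.075,.2692,-.6158,-1.9365],[.531,-.0363,.1606],[[-.189,.6306,.7527],[.9819,.1129,.152],[.0109,.7678,-.6405]]),
([.6642,-.5945,-1.0827,.8186,-.4717,-2.6805],[.5789,.1425,.123],[[-.1821,.6809,.7094],[.9833,.1235,.1339],[.0036,.7219,-.692]])]
S=[1,1]
def fk(q,p):
    h,L1,L2,d,t,a,e=p
    Rz=Ro.from_euler('z',q[0]).as_matrix(); th=q[2]-q[1]
    Rf=Ro.from_euler('y',-th).as_matrix(); R4=Ro.from_euler('x',S[0]*q[3]).as_matrix()
    R5=Ro.from_euler('y',-q[4]).as_matrix(); R6=Ro.from_euler('x',S[1]*q[5]).as_matrix()
    A=Rz@Rf@R4@R5
    pos=Rz@(np.array([a+L1*np.sin(q[1]),0,h+L1*np.cos(q[1])])+Rf@[L2,0,e]+Rf@R4@[0,-d,0])+A@[t,0,0]
    return pos,A@R6    # x-forward tool frame
E
python3 - <<'E'
import kin; from kin import *
best=None
for s4 in (1,-1):
  for s6 in (1,-1):
    kin.S[:]=[s4,s6]
    M=[fk(q,[.2,.4,.55,.197,.35,0,0])[1].T@np.array(R) for q,_,R in D]
    sp=max(np.abs(m-M[0]).max() for m in M); print(s4,s6,sp)
    f=lambda p:np.concatenate([fk(q,p)[0]-x for q,x,_ in D])
    r=least_squares(f,[.2,.4,.55,.197,.35,0,0]); print(r.x,np.abs(r.fun).max()); print(M[0].round(2))
E
```

```text
1 1 1.7795809866764944
[-1.84913858e-01  1.27593716e-04  2.22909526e-01  1.88055812e-01
 -5.88282058e-02  2.98533620e-01  3.38492177e-01] 0.1939769135045527
[[-0.    0.    1.  ]
 [ 0.62  0.79 -0.  ]
 [-0.79  0.62 -0.  ]]
1 -1 1.0228069232689647
[-1.84913858e-01  1.27593716e-04  2.22909526e-01  1.88055812e-01
 -5.88282058e-02  2.98533620e-01  3.38492177e-01] 0.1939769135045527
[[-0.  0.  1.]
 [-0.  1. -0.]
 [-1. -0.  0.]]
-1 1 1.7432180286602568
[ 1.53854154e-01  3.99774507e-01  5.51415871e-01  1.96514675e-01
  3.32675468e-01 -6.83617009e-06  7.05761831e-05] 5.7063627641709e-05
[[-0.    0.    1.  ]
 [ 0.62  0.79 -0.  ]
 [-0.79  0.62 -0.  ]]
-1 -1 0.0002462158237408138
[ 1.53854154e-01  3.99774507e-01  5.51415871e-01  1.96514675e-01
  3.32675468e-01 -6.83617009e-06  7.05761831e-05] 5.7063627641709e-05
[[-0.  0.  1.]
 [-0.  1. -0.]
 [-1. -0.  0.]]
```

```bash
cat >> kin.py <<'E'
S[:]=[-1,-1]
P=[.153854,.399775,.551416,.196515,.332675,0,0]
M0=np.array([[0,0,1],[0,1,0],[-1,0,0]])
LO=np.array([-2.56,-1.29,-1.08,-3.29,-2.81,-2.99]);HI=np.array([2.56,2.01,1.49,1.98,-.18,2.99])
def target(az,el,flip=1):
    az,el=np.radians([az,el]); z=np.array([np.cos(az)*np.cos(el),np.sin(az)*np.cos(el),-np.sin(el)]); x=flip*np.array([-np.sin(az),np.cos(az),0])
    return np.c_[x,np.cross(z,x),z]
def ik(pos,R,q0):
    def f(q):
        p,A=fk(q,P); return np.r_[(p-pos)*3,Ro.from_matrix((A@M0).T@R).as_rotvec()]
    best=None
    for k in range(1):
        r=least_squares(f,np.clip(q0,LO+1e-3,HI-1e-3),bounds=(LO-.5,HI+.5)); 
    return r.x,np.abs(r.fun).max()
E
python3 - <<'E'
from kin import *
np.set_printoptions(precision=3,suppress=True)
for el in (35,40,45):
  for x,y,z in [(.56,.142,.1),(.579,.1425,.123),(.58,.145,.085),(.61,.151,.082),(.64,.156,.075),(.648,.1575,.071),(.648,.1575,.10)]:
    for fl in (1,-1):
      q,e=ik(np.array([x,y,z]),target(10.1,el,fl),D[-1][0] if fl==1 else np.r_[D[-1][0][:5],.4])
      print(el,fl,(x,y,z),q,"err",round(e,5),"viol",[i+1 for i in range(6) if q[i]<LO[i] or q[i]>HI[i]])
E
```

```text
35 1 (0.56, 0.142, 0.1) [ 0.212 -0.693 -1.319  1.732 -0.032 -3.323] err 0.00986 viol [3, 5, 6]
35 -1 (0.56, 0.142, 0.1) [ 0.212 -0.693 -1.319  1.732 -0.032 -0.182] err 0.00986 viol [3, 5]
35 1 (0.579, 0.1425, 0.123) [ 0.209 -0.64  -1.256  1.715 -0.027 -3.305] err 0.00136 viol [3, 5, 6]
35 -1 (0.579, 0.1425, 0.123) [ 0.209 -0.64  -1.256  1.715 -0.027 -0.163] err 0.00136 viol [3, 5]
35 1 (0.58, 0.145, 0.085) [ 0.205 -0.601 -1.263  1.756 -0.033 -3.345] err 0.04485 viol [3, 5, 6]
35 -1 (0.58, 0.145, 0.085) [ 0.205 -0.601 -1.263  1.756 -0.033 -0.203] err 0.04485 viol [3, 5]
35 1 (0.61, 0.151, 0.082) [ 0.193 -0.48  -1.17   1.798 -0.033 -3.38 ] err 0.07136 viol [3, 5, 6]
35 -1 (0.61, 0.151, 0.082) [ 0.193 -0.48  -1.17   1.798 -0.033 -0.239] err 0.07136 viol [3, 5]
35 1 (0.64, 0.156, 0.075) [ 0.174 -0.362 -1.078  1.862 -0.031 -3.433] err 0.09598 viol [5, 6]
35 -1 (0.64, 0.156, 0.075) [ 0.174 -0.362 -1.078  1.862 -0.031 -0.292] err 0.09598 viol [5]
35 1 (0.648, 0.1575, 0.071) [ 0.166 -0.328 -1.052  1.894 -0.031 -3.46 ] err 0.10332 viol [5, 6]
35 -1 (0.648, 0.1575, 0.071) [ 0.166 -0.328 -1.052
[... 2036 characters left out ...]
 [3]
45 1 (0.61, 0.151, 0.082) [ 0.548 -0.409 -1.064  1.015 -0.307 -2.834] err 0.0 viol []
45 -1 (0.61, 0.151, 0.082) [ 0.548 -0.409 -1.064  1.015 -0.307  0.308] err 0.0 viol []
45 1 (0.64, 0.156, 0.075) [ 0.465 -0.299 -1.013  1.149 -0.222 -2.917] err 0.0 viol []
45 -1 (0.64, 0.156, 0.075) [ 0.465 -0.299 -1.013  1.149 -0.222  0.224] err 0.0 viol []
45 1 (0.648, 0.1575, 0.071) [ 0.43  -0.267 -1.003  1.219 -0.19  -2.965] err 0.0 viol []
45 -1 (0.648, 0.1575, 0.071) [ 0.43  -0.267 -1.003  1.219 -0.19   0.177] err 0.0 viol []
45 1 (0.648, 0.1575, 0.1) [ 0.535 -0.308 -0.948  0.964 -0.307 -2.771] err 0.0 viol []
45 -1 (0.648, 0.1575, 0.1) [ 0.535 -0.308 -0.948  0.964 -0.307  0.371] err 0.0 viol []
```

Run:
```python
from kin import *
np.set_printoptions(precision=3,suppress=True)
def marg(q): return np.min(np.r_[q-LO,HI-q])
for az in (-10,0,10,20,30):
 for el in (45,50,55,60):
  out=[]
  for x,y,z in [(.579,.1425,.11),(.61,.151,.082),(.648,.1575,.071)]:
      q,e=ik(np.array([x,y,z]),target(az,el,-1),np.r_[D[-1][0][:5],.4])
      out.append((round(marg(q),3) if e<1e-4 else None, q.round(2).tolist()))
  print(az,el,[o[0] for o in out],out[-1][1])
```

```text
-10 45 [np.float64(0.043), np.float64(0.074), np.float64(0.145)] [0.58, -0.18, -0.94, 1.24, -0.54, -0.21]
-10 50 [np.float64(0.132), np.float64(0.162), np.float64(0.234)] [0.65, -0.16, -0.85, 0.98, -0.6, -0.01]
-10 55 [np.float64(0.228), np.float64(0.26), np.float64(0.336)] [0.68, -0.13, -0.74, 0.76, -0.68, 0.17]
-10 60 [np.float64(0.329), np.float64(0.365), np.float64(0.446)] [0.69, -0.09, -0.63, 0.59, -0.76, 0.33]
0 45 [np.float64(0.001), np.float64(0.026), np.float64(0.094)] [0.49, -0.24, -0.99, 1.29, -0.35, -0.06]
0 50 [np.float64(0.102), np.float64(0.129), np.float64(0.2)] [0.6, -0.21, -0.88, 0.93, -0.47, 0.21]
0 55 [np.float64(0.209), np.float64(0.24), np.float64(0.317)] [0.65, -0.17, -0.76, 0.69, -0.58, 0.41]
0 60 [np.float64(0.318), np.float64(0.354), np.float64(0.437)] [0.66, -0.12, -0.64, 0.51, -0.69, 0.57]
10 45 [np.float64(-0.001), np.float64(0.016), np.float64(0.011)] [0.43, -0.27, -1.0, 1.22, -0.19, 0.17]
10 50 [np.float64(0.111), np.float64(0.137), np.float64(0.202)] [0.59, -0.24, -0.87, 0.76, -0.38, 0.52]
10 55 [np.float64(0.224), np.float64(0.257), np.float64(0.338)]
[... 271 characters left out ...]
, np.float64(0.206), np.float64(0.192)] [0.59, -0.24, -0.79, 0.43, -0.37, 0.98]
20 55 [np.float64(0.279), np.float64(0.319), np.float64(0.337)] [0.6, -0.19, -0.67, 0.29, -0.52, 1.11]
20 60 [np.float64(0.382), np.float64(0.425), np.float64(0.466)] [0.6, -0.14, -0.56, 0.2, -0.65, 1.19]
30 45 [np.float64(0.206), np.float64(0.186), np.float64(0.149)] [0.55, -0.25, -0.71, 0.05, -0.33, 1.51]
30 50 [np.float64(0.292), np.float64(0.311), np.float64(0.274)] [0.54, -0.21, -0.63, 0.03, -0.45, 1.53]
30 55 [np.float64(0.376), np.float64(0.426), np.float64(0.393)] [0.54, -0.17, -0.56, 0.02, -0.57, 1.54]
30 60 [np.float64(0.458), np.float64(0.507), np.float64(0.507)] [0.54, -0.12, -0.48, 0.01, -0.69, 1.54]
```

Run:
```python
from kin import *
np.set_printoptions(precision=3,suppress=True)
def marg(q): return np.min(np.r_[q-LO,HI-q]).round(3)
q0=np.array(D[-1][0])
for x,y,z,el in [(.60,.13,.14,44),(.62,.06,.16,42),(.65,-.02,.16,40),(.669,-.10,.12,40),(.669,-.13,.08,40),(.669,-.13,.031,40),(.669,-.12,.031,42),
  (.669,-.13,.031,52),(.62,-.138,.095,52),(.60,-.14,.12,52),(.665,-.13,.10,52),(.64,-.05,.14,52),(.60,.06,.14,52),(.579,.1425,.11,52),(.61,.151,.082,52),(.648,.1575,.071,52),(.655,.1585,.071,52)]:
    q0,e=ik(np.array([x,y,z]),target(10.1 if el<50 else 8,el,1),q0); print((x,y,z,el),q0,marg(q0),round(e,5))
s=np.array([.5789,.1425,.123]);R=np.array(D[-1][2])
for x,y,z,el in [(.60,.13,.14,43.8),(.62,.06,.16,41.5),(.65,-.02,.16,40),(.669,-.10,.12,40)]:
    print(100*R.T@(np.array([x,y,z])-s),np.degrees(Ro.from_matrix(R.T@target(10.1,el)).as_rotvec()))
```

```text
(0.6, 0.13, 0.14, 44) [ 0.629 -0.545 -1.006  0.755 -0.477 -2.592] 0.074 0.0
(0.62, 0.06, 0.16, 42) [ 0.493 -0.557 -0.95   0.587 -0.431 -2.331] 0.13 0.0
(0.65, -0.02, 0.16, 40) [ 0.319 -0.464 -0.825  0.317 -0.359 -1.961] 0.179 0.0
(0.669, -0.1, 0.12, 40) [ 0.124 -0.295 -0.631 -0.112 -0.365 -1.432] 0.185 0.0
(0.669, -0.13, 0.08, 40) [ 0.028 -0.206 -0.563 -0.324 -0.364 -1.171] 0.184 0.0
(0.669, -0.13, 0.031, 40) [ 0.006 -0.125 -0.552 -0.445 -0.306 -1.034] 0.126 0.0
(0.669, -0.12, 0.031, 42) [ 0.056 -0.133 -0.588 -0.311 -0.295 -1.192] 0.115 0.0
(0.669, -0.13, 0.031, 52) [ 0.081 -0.089 -0.548 -0.082 -0.451 -1.451] 0.271 0.0
(0.62, -0.138, 0.095, 52) [ 0.072 -0.299 -0.603 -0.073 -0.606 -1.457] 0.426 0.0
(0.6, -0.14, 0.12, 52) [ 0.07  -0.38  -0.618 -0.068 -0.672 -1.463] 0.462 0.0
(0.665, -0.13, 0.1, 52) [ 0.083 -0.181 -0.501 -0.063 -0.59  -1.473] 0.41 0.0
(0.64, -0.05, 0.14, 52) [ 0.276 -0.353 -0.635  0.141 -0.635 -1.792] 0.445 0.0
(0.6, 0.06, 0.14, 52) [ 0.549 -0.501 -0.827  0.408 -0.665 -2.228] 0.253 0.0
(0.579, 0.1425, 0.11, 52) [ 0.72  -0.49  -0.93   0.6   -0.641 -2.549] 0.15 0.0
(0.61, 0.151, 0.082, 52) [ 0.664 -0.35  -0.901  0.666 -0.523 -2.596] 0.179 0.0
(0.648, 0.1575, 0.071, 52) [ 0.613 -0.218 -0.826  0.698 -0.452 -2.601] 0.254 0.0
(0.655, 0.1585, 0.071, 52) [ 0.606 -0.197 -0.808  0.697 -0.446 -2.596] 0.266 0.0
[-1.607  2.51   0.153] [ 0.011 -0.425  0.124]
[-8.847  4.451 -0.749] [-2.289 -0.428  0.115]
[-17.26    5.505   0.308] [-3.789 -0.429  0.109]
[-25.487   2.923   3.352] [-3.789 -0.429  0.109]
```

A 40° tilt runs into the joint ranges at the platen, and a fitted kinematic model shows 52° fits. I'll go back to the free spot, set the barrel down upright and regrasp it at 52°.

```bash
python3 -m inch '[[0.3,[-1.6,2.5,0.2],[0,-0.4,0.1]],[0.3,[-4,3.1,-0.2],[-0.7,-0.4,0.1]],[0.3,[-6.5,3.8,-0.5],[-1.5,-0.4,0.1]],[0.3,[-8.8,4.4,-0.7],[-2.3,-0.4,0.1]],[0.3,[-11.5,4.8,-0.4],[-2.8,-0.4,0.1]],[0.3,[-14.2,5.2,0],[-3.3,-0.4,0.1]],[0.3,[-17.3,5.5,0.3],[-3.8,-0.4,0.1]],[0.3,[-20.3,4.6,1.4],[-3.8,-0.4,0.1]],[0.3,[-23,3.7,2.4],[-3.8,-0.4,0.1]],[0.3,[-25.5,2.9,3.4],[-3.8,-0.4,0.1]]]' 60; python3 to.py "[.668,-.128,.032]" "(10.1,40)"
```

```text
time_s: 13.57
position: [0.6682, -0.1016, 0.1194]
ee_rot: [[-0.176, 0.631, 0.755], [0.984, 0.111, 0.136], [0.002, 0.768, -0.641]]
force: [-1.2, -1.6, -3.3]
width: 0.0446
t 13.5667 pos [ 0.6682 -0.1016  0.1194] q [ 0.1179 -0.2952 -0.6275 -0.129  -0.3672 -1.4144] w 0.04455443901467694 F [-1.1519 -1.6424 -3.3389]
delta cm tool [-2.6145 -7.0165  5.229 ]
[[-0.1755  0.6313  0.7554]
 [ 0.9845  0.111   0.136 ]
 [ 0.002   0.7675 -0.641 ]]
turn deg 1 [ 0.1327 -0.0816 -0.0831]
turn deg -1 [ -0.1281  -0.2083 179.9167]
```

```bash
python3 -m inch '[[0.3,[-1.2,-0.5,0.4],[0,0,0]],[0.3,[-2.6,-1.5,1],[0,0,0]],[0.3,[-2.6,-3.3,2.3],[0,0,0]],[0.3,[-2.6,-5,3.6],[0,0,0]],[0.3,[-2.6,-6.2,4.6],[0,0,0]],[0.3,[-2.6,-6.8,5],[0,0,0]],[0.3,[-2.6,-7.1,5.3],[0,0,0]],[0.3,[-2.6,-7.1,5.3],[0,0,0]],[0.3,[-2.6,-7.1,5.3],[0,0,0]],[0.3,[-2.6,-7.1,5.3],[0,0,0]]]' 60; python3 to.py "[.62,-.138,.105]" "(8,52)"
```

```text
time_s: 14.4
position: [0.6678, -0.1279, 0.0313]
ee_rot: [[-0.176, 0.631, 0.756], [0.984, 0.111, 0.136], [0.002, 0.768, -0.641]]
force: [1.0, 0.8, -3.2]
width: 0.0445
t 14.4 pos [ 0.6678 -0.1279  0.0313] q [ 0.01   -0.1303 -0.5581 -0.4455 -0.3028 -1.0372] w 0.044542536432422286 F [ 1.0052  0.7784 -3.1864]
delta cm tool [-0.142   2.5243 -8.4695]
[[-0.1757  0.6311  0.7555]
 [ 0.9844  0.1112  0.1361]
 [ 0.0019  0.7677 -0.6408]]
turn deg 1 [12.1425 -1.5543  1.4508]
turn deg -1 [   2.4174   18.8851 -177.534 ]
```

```bash
python3 -m inch '[[0.3,[0,0,0],[0,0,0]],[1,[0,0,0],[0,0,0]],[1,[0,0,0],[0,0,0]],[1,[0,0,0],[0,0,0]],[1,[0,0,-1],[0,0,0]],[1,[0,0,-3.5],[0,0,0]],[1,[0,0,-6],[0,0,0]],[1,[0,0.8,-8.5],[4,0,0]],[1,[0,1.7,-8.5],[8,0,0]],[1,[0,2.5,-8.5],[12,-1.5,1.4]]]' 60; python3 to.py "[.62,-.138,.105]" "(8,52)"
python3 - <<'E'
from yaw import *
t=get_image("top")[:,:,::-1].copy(); s=get_image("side")[:,:,::-1].copy()
cv2.imwrite("pics/t8.png",t);cv2.imwrite("pics/s8.png",s)
a=cv2.resize(t[170:220,315:375],(480,400),interpolation=cv2.INTER_CUBIC)
b=cv2.resize(s[306:356,369:409],(320,400),interpolation=cv2.INTER_CUBIC)
cv2.imwrite("pics/bar8.png",np.hstack([a,b]))
kt,pt,_=feats("top",t,172,200,335,367); ks,ps,_=feats("side",s,306,350,380,412); print(kt,pt,ks,ps)
E
```

```text
time_s: 15.23
position: [0.62, -0.1377, 0.1096]
ee_rot: [[-0.139, 0.777, 0.614], [0.99, 0.11, 0.085], [-0.002, 0.62, -0.784]]
force: [0.7, 0.2, -0.1]
width: 0.0854
t 15.2333 pos [ 0.62   -0.1377  0.1096] q [ 0.0738 -0.3172 -0.5938 -0.0667 -0.6271 -1.4646] w 0.08536376518352319 F [ 0.6667  0.1676 -0.1426]
delta cm tool [-0.0285 -0.2914  0.3612]
[[-0.1385  0.7767  0.6145]
 [ 0.9904  0.1097  0.0847]
 [-0.0016  0.6203 -0.7844]]
turn deg 1 [0.3373 0.0963 0.0294]
turn deg -1 [  -0.1512    0.5298 -179.9697]
(182.2125279642058, 347.93437733035046, 9.4) (185.11852293031566, 349.97200714711136, 14.2) (331.39729119638827, 400.117381489842, 5.1) (316.15686274509807, 396.171568627451, 5.9)
```

View pics/bar8.png

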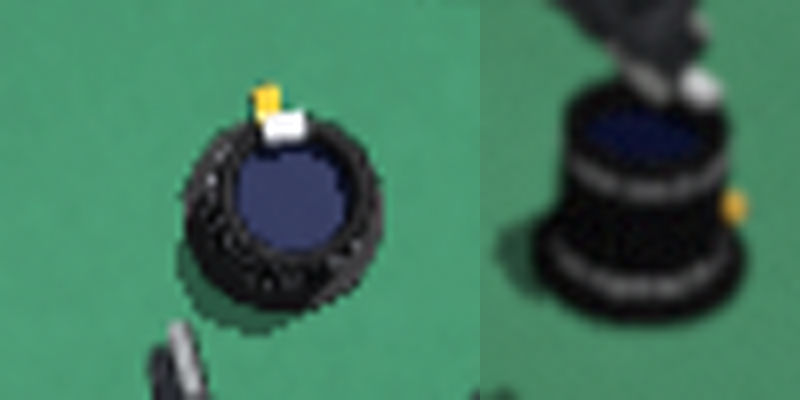

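Run:
```python
from yaw import *
ext=[("top",.005,.03,'c','min',337.4),("top",.005,.03,'c','max',362.3),("side",.003,.03,'c','max',401.7),("side",.003,.03,'c','min',375.4)]
O=[("top",(.019,0,.051),(185.12,349.97)),("top",(.034,0,.005),(182.21,347.93))]
for o,e in ((O,ext),(O,ext[:2]),(O,[])):
  p,r=fit(o,[.66,-.13,.1],e); print(p,np.degrees(p[2]),r.round(2))
```

```text
[ 0.6636 -0.1293  0.1438] 8.240972188495256 [-0.13  0.14 -0.54 -0.18 -0.02  0.5   0.15 -1.37]
[ 0.6627 -0.1286  0.1175] 6.73034379986925 [ 0.22  0.09 -0.23 -0.07 -0.28  0.25]
[ 0.6627 -0.1282  0.1011] 5.791437808211467 [ 0.23  0.03 -0.24 -0.03]
```

```bash
python3 to.py "[.667,-.1275,.029]" "(8,52)"
```

```text
t 15.3333 pos [ 0.6219 -0.1363  0.1097] q [ 0.0765 -0.3133 -0.5916 -0.0649 -0.6244 -1.4652] w 0.08556621832768746 F [0.6509 1.0167 0.286 ]
delta cm tool [ 0.2635 -1.4172  9.1747]
[[-0.1411  0.7757  0.6151]
 [ 0.99    0.1125  0.0852]
 [-0.0031  0.6209 -0.7838]]
turn deg 1 [0.3857 0.0729 0.199 ]
turn deg -1 [  -0.1144    0.6053 -179.7999]
```

```bash
python3 -m inch '[[1,[0.3,-1.4,0.5],[0.4,0,0.2]],[1,[0.3,-1.4,2],[0.4,0,0.2]],[1,[0.3,-1.4,4],[0.4,0,0.2]],[1,[0.3,-1.4,6],[0.4,0,0.2]],[1,[0.3,-1.4,7.5],[0.4,0,0.2]],[1,[0.3,-1.4,8.5],[0.4,0,0.2]],[1,[0.3,-1.4,9.1],[0.4,0,0.2]],[1,[0.3,-1.4,9.2],[0.4,0,0.2]],[1,[0.3,-1.4,9.2],[0.4,0,0.2]],[1,[0.3,-1.4,9.2],[0.4,0,0.2]]]' 60; python3 to.py "[.667,-.1275,.029]" "(8,52)"
```

```text
time_s: 16.17
position: [0.6673, -0.1272, 0.0297]
ee_rot: [[-0.138, 0.78, 0.611], [0.99, 0.11, 0.084], [-0.001, 0.616, -0.787]]
force: [-0.5, -0.5, -0.4]
width: 0.0853
t 16.1667 pos [ 0.6673 -0.1272  0.0297] q [ 0.0892 -0.0948 -0.5614 -0.0695 -0.4416 -1.4682] w 0.08530651243181613 F [-0.4703 -0.4675 -0.4195]
delta cm tool [-0.027  -0.0731  0.0301]
[[-0.1384  0.7798  0.6105]
 [ 0.9904  0.1097  0.0844]
 [-0.0011  0.6164 -0.7875]]
turn deg 1 [0.0501 0.0781 0.0054]
turn deg -1 [  -0.1227    0.0787 -179.9945]
```

```bash
python3 -m inch '[[0.3,[0,0,0],[0,0,0]],[0.3,[0,0,0],[0,0,0]],[0.3,[0,0,0],[0,0,0]],[0.3,[0,0,0],[0,0,0]],[0.3,[0,0,0],[0,0,0]],[0.3,[0,0.6,-0.8],[0,0,0]],[0.3,[0,1.9,-2.4],[0,0,0]],[0.3,[0,3.7,-4.7],[0,0,0]],[0.3,[0,5.5,-7.1],[0,0,0]],[0.3,[0,6.8,-8.7],[0,0,0]]]' 60
python3 - <<'E'
from kin import *; from h import *
s=telemetry.state(); R=np.array(s["ee_rot"]); p=s["position"]; print(p,s["q"],s["width"])
for x,y,z in [(.64,-.05,.14),(.60,.06,.14),(.585,.14,.13),(.592,.148,.10)]:
    print((x,y,z),100*R.T@(np.array([x,y,z])-p),np.degrees(Ro.from_matrix(R.T@target(8.5,52)).as_rotvec()))
crop("side",230,350,340,460,5,"s9.png")
E
```

```text
time_s: 17.0
position: [0.6671, -0.1271, 0.1428]
ee_rot: [[-0.139, 0.779, 0.611], [0.99, 0.11, 0.084], [-0.002, 0.617, -0.787]]
force: [2.0, -0.4, -1.6]
width: 0.0445
[ 0.6671 -0.1271  0.1428] [ 0.0902 -0.2157 -0.4553 -0.0465 -0.6674 -1.4948] 0.044453425444493926
(0.64, -0.05, 0.14) [ 8.0169 -1.4402 -0.7855] [ 0.089   0.4071 -0.3598]
(0.6, 0.06, 0.14) [19.4651 -3.346  -2.3044] [ 0.089   0.4071 -0.3598]
(0.585, 0.14, 0.13) [27.5975 -4.2509 -1.7609] [ 0.089   0.4071 -0.3598]
(0.592, 0.148, 0.1) [28.2979 -5.4679  1.0954] [ 0.089   0.4071 -0.3598]
```

View pics/s9.png

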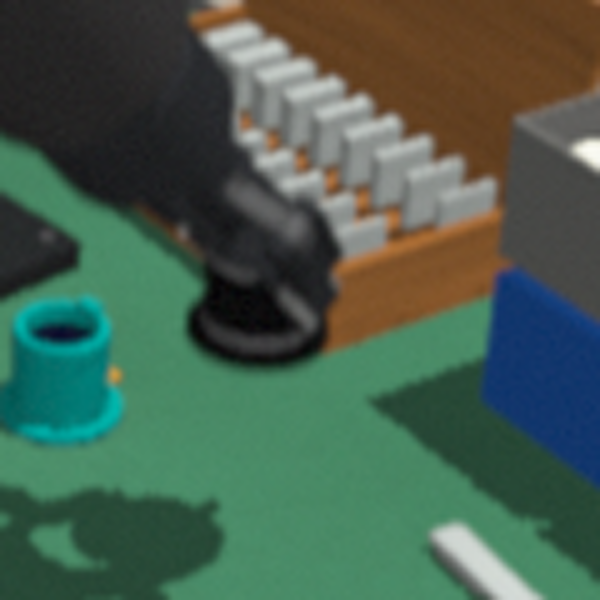

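```bash
python3 -m inch '[[0.3,[2.5,-0.5,-0.3],[0,0,0]],[0.3,[5.2,-1,-0.5],[0,0.4,-0.4]],[0.3,[8,-1.4,-0.8],[0,0.4,-0.4]],[0.3,[11,-1.9,-1.2],[0,0.4,-0.4]],[0.3,[14,-2.4,-1.6],[0,0.4,-0.4]],[0.3,[17,-2.9,-2],[0,0.4,-0.4]],[0.3,[20,-3.4,-2.3],[0,0.4,-0.4]],[0.3,[23,-3.7,-2.2],[0,0.4,-0.4]],[0.3,[25.5,-4,-2],[0,0.4,-0.4]],[0.3,[27.6,-4.2,-1.8],[0,0.4,-0.4]]]' 60; python3 -m inch '[[0.3,[0,0,0],[0,0,0]],[0.3,[0,0,0],[0,0,0]],[0.3,[0,0,0],[0,0,0]],[0.3,[0,0,0],[0,0,0]],[0.3,[0,0,0],[0,0,0]],[0.3,[0,0,0],[0,0,0]],[0.3,[0,0,0],[0,0,0]],[0.3,[0,0,0],[0,0,0]],[0.3,[0,0,0],[0,0,0]],[0.3,[0,0,0],[0,0,0]]]' 60
python3 - <<'E'
from kin import *; from h import *
s=telemetry.state(); R=np.array(s["ee_rot"]); p=s["position"]; print(p,s["q"],s["width"],s["force"])
for x,y,z in [(.60,.150,.09),(.63,.1542,.078),(.634,.1548,.0705)]:
    print((x,y,z),100*R.T@(np.array([x,y,z])-p),np.degrees(Ro.from_matrix(R.T@target(8.5,52)).as_rotvec()))
t=get_image("top")[:,:,::-1].copy(); cv2.imwrite("pics/t10.png",t)
s=get_image("side")[:,:,::-1].copy(); cv2.imwrite("pics/s10.png",s)
crop("top",160,260,160,280,6,"t10c.png",t)
crop("side",200,320,230,370,5,"s10c.png",s)
E
```

```text
time_s: 17.88
position: [0.5859, 0.1412, 0.1343]
ee_rot: [[-0.15, 0.774, 0.615], [0.989, 0.119, 0.091], [-0.003, 0.621, -0.783]]
force: [0.4, -0.1, -3.3]
width: 0.0449
time_s: 18.72
position: [0.5859, 0.1411, 0.1343]
ee_rot: [[-0.149, 0.774, 0.615], [0.989, 0.119, 0.09], [-0.003, 0.621, -0.783]]
force: [-0.6, -0.1, -1.8]
width: 0.045
[0.5859 0.1411 0.1343] [ 0.7142 -0.4935 -0.8812  0.5651 -0.6743 -2.4897] 0.04501517284080356 [-0.6383 -0.1109 -1.7681]
(0.6, 0.15, 0.09) [ 0.688  -1.5571  4.4153] [0.4192 0.0827 0.1722]
(0.63, 0.1542, 0.078) [0.6591 0.0704 7.2378] [0.4192 0.0827 0.1722]
(0.634, 0.1548, 0.0705) [ 0.661  -0.0787  8.0768] [0.4192 0.0827 0.1722]
```

View pics/t10c.png

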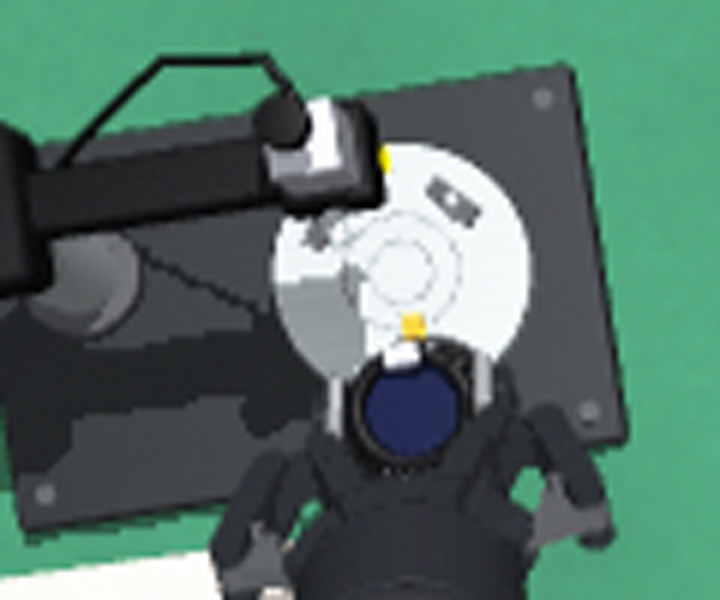

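View pics/s10c.png

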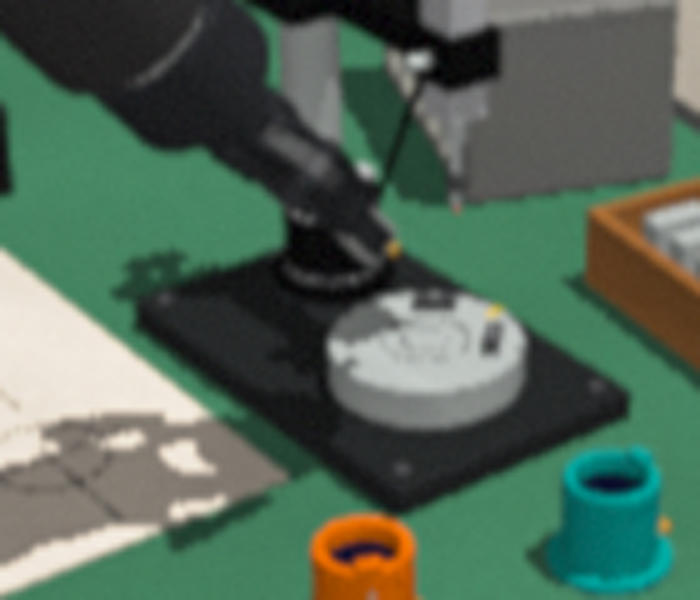

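```bash
python3 -m inch '[[0.3,[0.3,-0.8,2],[0.4,0,0.2]],[0.3,[0.7,-1.5,4.4],[0.4,0,0.2]],[0.3,[0.7,-0.9,5.5],[0.4,0,0.2]],[0.3,[0.7,-0.4,6.4],[0.4,0,0.2]],[0.3,[0.7,0,7.2],[0.4,0,0.2]],[0.3,[0.7,0,7.4],[0.4,0,0.2]],[0.3,[0.7,0,7.6],[0.4,0,0.2]],[0.3,[0.7,0,7.8],[0.4,0,0.2]],[0.3,[0.7,0,7.8],[0.4,0,0.2]],[0.3,[0.7,0,7.8],[0.4,0,0.2]]]' 60
python3 - <<'E'
from kin import *; from h import *
s=telemetry.state(); R=np.array(s["ee_rot"]); p=s["position"]; print(p,s["q"],s["width"],s["force"])
for x,y,z in [(.6326,.1554,.071),(.6326,.1554,.0695),(.6465,.1574,.0695),(.6504,.158,.0695)]:
    print((x,y,z),100*R.T@(np.array([x,y,z])-p),np.degrees(Ro.from_matrix(R.T@target(8.5,52)).as_rotvec()))
t=get_image("top")[:,:,::-1].copy(); cv2.imwrite("pics/t11.png",t)
s=get_image("side")[:,:,::-1].copy(); cv2.imwrite("pics/s11.png",s)
a=cv2.resize(t[170:230,195:255],(400,400),interpolation=cv2.INTER_CUBIC);b=cv2.resize(s[225:295,285:355],(400,400),interpolation=cv2.INTER_CUBIC)
cv2.imwrite("pics/c11.png",np.hstack([a,b]))
E
```

```text
time_s: 19.65
position: [0.6327, 0.1552, 0.0733]
ee_rot: [[-0.147, 0.779, 0.61], [0.989, 0.116, 0.09], [-0.001, 0.616, -0.788]]
force: [-0.3, -0.5, -2.5]
width: 0.0444
[0.6327 0.1552 0.0733] [ 0.6301 -0.2686 -0.8598  0.6862 -0.4693 -2.5925] 0.044441040372930556 [-0.2662 -0.4687 -2.4886]
(0.6326, 0.1554, 0.071) [ 0.0228 -0.1463  0.1838] [ 0.0353  0.0682 -0.0082]
(0.6326, 0.1554, 0.0695) [ 0.023  -0.2387  0.302 ] [ 0.0353  0.0682 -0.0082]
(0.6465, 0.1574, 0.0695) [0.0165 0.8673 1.1672] [ 0.0353  0.0682 -0.0082]
(0.6504, 0.158, 0.0695) [0.0185 1.1781 1.4103] [ 0.0353  0.0682 -0.0082]
```

View pics/c11.png

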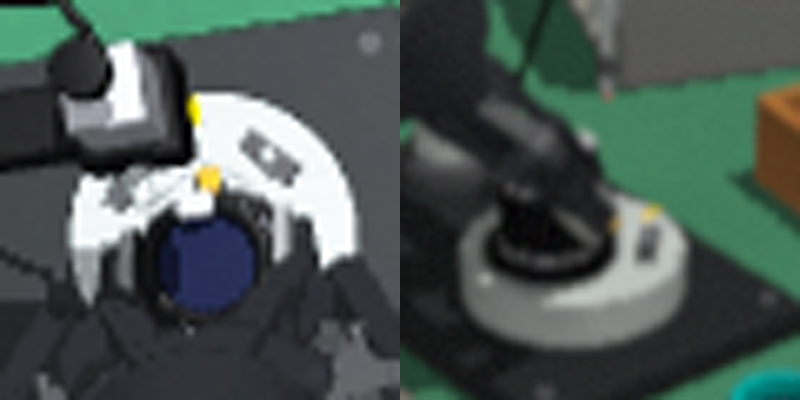

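```bash
python3 -m inch '[[0.3,[0,-0.05,0.07],[0,0,0]],[0.3,[0,-0.1,0.13],[0,0,0]],[0.3,[0,-0.15,0.19],[0,0,0]],[0.3,[0,-0.2,0.25],[0,0,0]],[0.3,[0,-0.24,0.3],[0,0,0]],[0.3,[0,-0.24,0.3],[0,0,0]],[0.3,[0,-0.24,0.3],[0,0,0]],[0.3,[0,-0.24,0.3],[0,0,0]],[0.3,[0,-0.24,0.3],[0,0,0]],[0.3,[0,-0.24,0.3],[0,0,0]]]' 60; python3 to.py "[.6465,.1574,.0695]" "(8.5,52)"
```

```text
time_s: 20.58
position: [0.6331, 0.1555, 0.0707]
ee_rot: [[-0.147, 0.778, 0.611], [0.989, 0.116, 0.091], [-0.0, 0.617, -0.787]]
force: [-3.6, -1.0, 4.4]
width: 0.0444
t 20.5833 pos [0.6331 0.1555 0.0707] q [ 0.6266 -0.2647 -0.8652  0.6982 -0.459  -2.6033] w 0.044432355421857854 F [-3.5587 -1.0358  4.3522]
delta cm tool [-0.011   0.9889  0.9303]
[[-0.1472  0.778   0.6108]
 [ 0.9891  0.1161  0.0906]
 [-0.0004  0.6175 -0.7866]]
turn deg 1 [ 0.1308  0.0382 -0.0123]
turn deg -1 [  0.06    -0.2054 179.9876]
```

```bash
python3 -m inch '[[0.3,[0,0.1,0.1],[0,0,0]],[0.3,[0,0.22,0.2],[0,0,0]],[0.3,[0,0.34,0.3],[0,0,0]],[0.3,[0,0.46,0.38],[0,0,0]],[0.3,[0,0.58,0.48],[0,0,0]],[0.3,[0,0.7,0.57],[0,0,0]],[0.3,[0,0.8,0.64],[0,0,0]],[0.3,[0,0.86,0.69],[0,0,0]],[0.3,[0,0.93,0.75],[0,0,0]],[0.3,[0,0.93,0.75],[0,0,0]]]' 60; python3 to.py "[.6465,.1574,.0700]" "(8.5,52)"
```

```text
time_s: 21.42
position: [0.6451, 0.1574, 0.0707]
ee_rot: [[-0.147, 0.778, 0.611], [0.989, 0.116, 0.091], [-0.0, 0.618, -0.786]]
force: [-2.3, -0.8, 4.9]
width: 0.0448
t 21.4167 pos [0.6451 0.1574 0.0707] q [ 0.6138 -0.2282 -0.8356  0.6982 -0.4467 -2.5952] w 0.04480202169831348 F [-2.3356 -0.7771  4.8904]
delta cm tool [-0.0217  0.0604  0.1408]
[[-0.1473  0.7778  0.611 ]
 [ 0.9891  0.116   0.0908]
 [-0.0002  0.6177 -0.7864]]
turn deg 1 [ 0.1467  0.0274 -0.0151]
turn deg -1 [  0.0431  -0.2305 179.9848]
```

```bash
python3 -m inch '[[0.3,[0,0.04,0.04],[0,0,0]],[0.3,[0,0.08,0.07],[0,0,0]],[0.3,[0,0.12,0.1],[0,0,0]],[0.3,[0,0.16,0.13],[0,0,0]],[0.3,[0,0.2,0.16],[0,0,0]],[0.3,[0,0.24,0.19],[0,0,0]],[0.3,[0,0.24,0.19],[0,0,0]],[0.3,[0,0.24,0.19],[0,0,0]],[0.3,[0,0.24,0.19],[0,0,0]],[0.3,[0,0.24,0.19],[0,0,0]]]' 60; python3 to.py "[.6465,.1574,.0700]" "(8.5,52)"
python3 - <<'E'
from h import *
t=get_image("top")[:,:,::-1].copy(); cv2.imwrite("pics/t12.png",t)
s=get_image("side")[:,:,::-1].copy(); cv2.imwrite("pics/s12.png",s)
a=cv2.resize(t[165:225,195:255],(400,400),interpolation=cv2.INTER_CUBIC);b=cv2.resize(s[225:295,285:355],(400,400),interpolation=cv2.INTER_CUBIC)
cv2.imwrite("pics/c12.png",np.hstack([a,b]))
E
```

```text
time_s: 22.25
position: [0.6473, 0.1579, 0.0714]
ee_rot: [[-0.146, 0.778, 0.611], [0.989, 0.115, 0.09], [-0.0, 0.618, -0.787]]
force: [-39.3, -0.9, 20.6]
width: 0.0445
t 22.25 pos [0.6473 0.1579 0.0714] q [ 0.6126 -0.2222 -0.829   0.6968 -0.4469 -2.5937] w 0.04447919902670245 F [-39.306   -0.8983  20.6024]
delta cm tool [-0.0399 -0.1503  0.0549]
[[-0.1463  0.7781  0.6109]
 [ 0.9892  0.1151  0.0904]
 [-0.      0.6176 -0.7865]]
turn deg 1 [ 0.1383  0.0532 -0.0658]
turn deg -1 [  0.0836  -0.2172 179.9341]
```

View pics/c12.png

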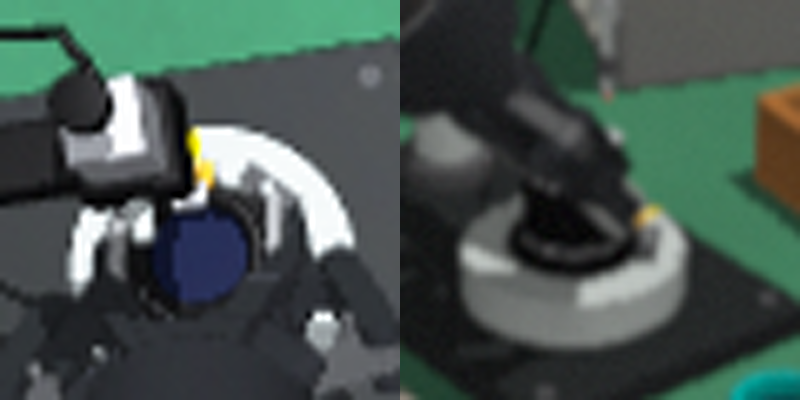

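```bash
python3 -m inch '[[0.3,[0,0,0],[0,0,0]],[0.3,[0,0,0],[0,0,0]],[0.5,[0,0,0],[0,0,0]],[0.6,[0,0,0],[0,0,0]],[0.8,[0,0,0],[0,0,0]],[0.9,[0,0,0],[0,0,0]],[1,[0,0,0],[0,0,0]],[1,[0,0,-1],[0,0,0]],[1,[0,0,-3],[0,0,0]],[1,[0,0,-5],[0,0,0]]]' 60;python3 -m inch '[[1,[0,0,-2],[0,0,0]],[1,[0,0,-4],[0,0,0]],[1,[0,0,-4],[0,0,0]],[1,[0,0,-4],[0,0,0]],[1,[0,0,-4],[0,0,0]],[1,[0,0,-4],[0,0,0]],[1,[0,0,-4],[0,0,0]],[1,[0,0,-4],[0,0,0]],[1,[0,0,-4],[0,0,0]],[1,[0,0,-4],[0,0,0]]]' 60; python3 to.py "[.6465,.1574,.0700]" "(8.5,52)"
python3 - <<'E'
from h import *
t=get_image("top")[:,:,::-1].copy(); cv2.imwrite("pics/t13.png",t)
s=get_image("side")[:,:,::-1].copy(); cv2.imwrite("pics/s13.png",s)
a=cv2.resize(t[170:220,200:250],(400,400),interpolation=cv2.INTER_CUBIC);b=cv2.resize(s[225:275,295:345],(400,400),interpolation=cv2.INTER_CUBIC)
cv2.imwrite("pics/c13.png",np.hstack([a,b]))
E
```

```text
time_s: 23.18
position: [0.616, 0.1526, 0.1095]
ee_rot: [[-0.146, 0.78, 0.609], [0.989, 0.116, 0.089], [-0.001, 0.615, -0.788]]
force: [0.5, 0.9, 0.8]
width: 0.0854
time_s: 24.02
position: [0.5917, 0.1489, 0.1405]
ee_rot: [[-0.145, 0.78, 0.609], [0.989, 0.116, 0.088], [-0.002, 0.615, -0.789]]
force: [0.1, 0.8, 0.6]
width: 0.0854
t 24.0167 pos [0.5917 0.1489 0.1405] q [ 0.7209 -0.4645 -0.8446  0.5548 -0.6902 -2.4882] w 0.08544321562937146 F [0.1336 0.7694 0.6089]
delta cm tool [0.0512 0.0361 8.9736]
[[-0.1454  0.7801  0.6085]
 [ 0.9894  0.1157  0.0882]
 [-0.0016  0.6149 -0.7886]]
turn deg 1 [-0.058   0.1575 -0.0507]
turn deg -1 [  0.2474   0.0911 179.9491]
```

View pics/c13.png

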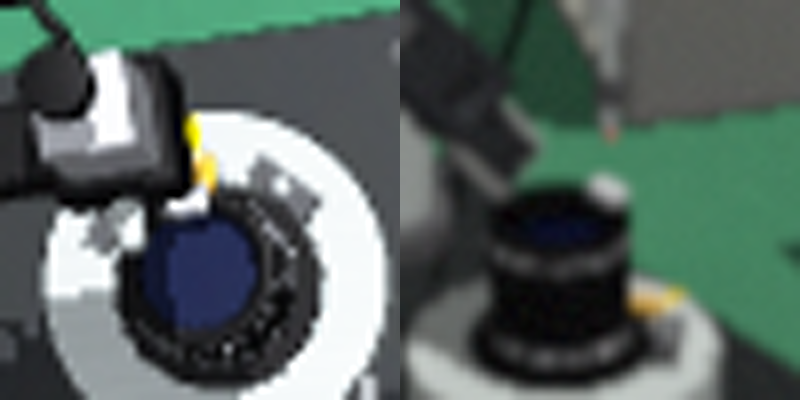

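View pics/s13.png

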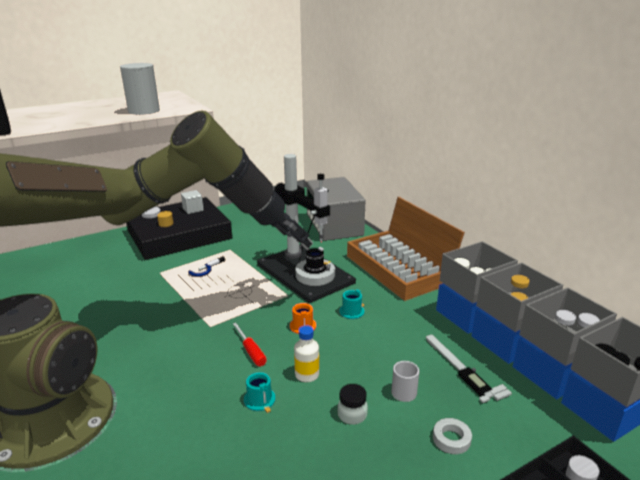

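```bash
cat > ov.py <<'E'
import sys
from fit import *
def run(tp,sp,out,p,dyaw=0,db=(0,0),K=12):
    outs=[]
    for n,f,(r0,c0),(H,W) in (("top",tp,(172,203),(42,42)),("side",sp,(238,302),(42,42))):
        im=cv2.imread(f); big=cv2.resize(im[r0:r0+H,c0:c0+W],(W*9,H*9),interpolation=cv2.INTER_CUBIC)
        def poly(P,col,closed=True):
            q=(proj(n,P)-[r0,c0]+.5)*9; cv2.polylines(big,[q[:,::-1].round().astype(np.int32).reshape(-1,1,2)],closed,col,1,cv2.LINE_AA)
        pb=np.array(p[:3]); pb[:2]+=np.array([[np.cos(p[2]),-np.sin(p[2])],[np.sin(p[2]),np.cos(p[2])]])@np.array(db); pb[2]+=np.radians(dyaw)
        rect=lambda a,b,w,z:np.array([[a,-w,z],[b,-w,z],[b,w,z],[a,w,z]])
        poly(T(p,rect(.039,.049,.001,.04)),(0,0,255))
        poly(T(pb,rect(.03,.038,.004,.045)),(255,0,0)); poly(T(pb,rect(.0155,.0225,.006,.091)),(255,0,255))
        a=np.linspace(0,2*np.pi,60); ci=lambda R,z:np.c_[R*np.cos(a),R*np.sin(a),0*a+z]
        poly(T(p,ci(.05,.04)),(0,255,0)); poly(T(pb,ci(.03,.045)),(255,255,0)); poly(T(pb,ci(.023,.088)),(255,255,0))
        outs.append(big)
    cv2.imwrite(out,np.hstack(outs))
E
python3 - <<'E'
from ov import *
run("pics/t13.png","pics/s13.png","pics/ov13.png",[.6437,.157,np.radians(8)])
E
```

```text
(no output)
```

View pics/ov13.png

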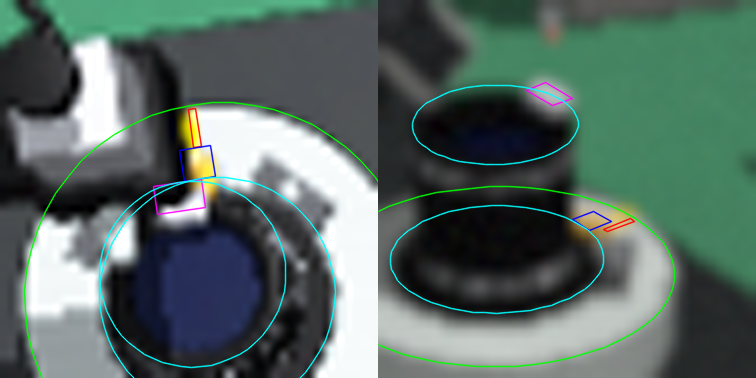

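Run:
```python
from h import *
t=cv2.imread("pics/t13.png"); s=cv2.imread("pics/s13.png")
a=cv2.resize(t[180:205,212:237],(400,400),interpolation=cv2.INTER_CUBIC);b=cv2.resize(s[245:270,312:337],(400,400),interpolation=cv2.INTER_CUBIC)
cv2.imwrite("pics/z13.png",np.hstack([a,b]))
from scipy.optimize import least_squares
from fit import T,fit
# red/yellow pixels listing side
for n,im,(r0,r1,c0,c1) in (("top",t,(183,198,220,232)),("side",s,(256,268,320,335))):
    a=im[r0:r1,c0:c1].astype(int); print(n); print((a[...,2]-a[...,0]))
```

```text
top
[[ -1  -3   1  -6  -7  -6  -6  -7  -8  -8  -8  -8]
 [ -3  -3   0  58  86  -7  -7  -7  -6  -6 -14 -11]
 [ -3  -3  -1 161 144  -5  -5  -6  -5  -4  -6  -7]
 [ -1  -1  -2 169 250  -5  -6  -6  -6  -4  -5  -5]
 [ -1  -2  -1  97 254  -4  -5  -6  -5  -5  -4  -4]
 [ -1  -3   1  25 156   5  -5  -5  -6  -6  -5  -4]
 [ -1  -3  -2  -2  71  95  79  -5  -5  -5  -5  -4]
 [ -1  -3   0  -3 127 166 146   0  -4  -5  -5 -12]
 [ -3  -2  -3  -1 111 180 169   1  -5  -4  -8  -9]
 [ -1  -3   0   0 101 118 177  -5  -9 -10  -5 -10]
 [ -1  -2  -1   1  -1   5 126  -1  -6  -7  -8  -6]
 [ -2  -2  -1 -11  -6  -9  26   0  -4  -1  -2  -2]
 [ -6  -5  -6  -5  -2  -3  -3  -1  -2  -1  -1  -6]
 [ -6 -11 -12 -18 -14 -13 -13  -7  -3  -2  -3  -3]
 [ -4 -10 -14 -22 -26 -27 -26 -28 -19  -7  -3   1]]
side
[[ -1  -1  -1  -8 -22 -28 -28 -29 -28 -29 -28 -28 -28 -29 -29]
 [ -2   0   0  -9 -25 -27 -28 -29 -28 -30 -27 -30 -27 -28 -27]
 [ -2  -2   1  -8 -15 -22 -25 -28 -28 -27 -30 -27 -27 -29 -26]
 [  0   0   0  -2  -4  -7 -13 -18 -25 -27 -28 -27 -28 -27 -29]
 [ -1  -3   1   3   5   6   5  -2   6   9  -6 -24 -28 -27 -29]
 [ -3  -2   0  19  35  39  37  30  63  80  41  -7 -27 -27 -27]
 [  0   0   4  43  79  90  90  83  92  79  31  -3 -19 -25 -27]
 [  0  -2   3  42  84 100 106  88  58  31   6  -5  -9 -17 -24]
 [ -2   1  -3  18  42  50  52  38  15   2  -3  -3  -3  -6 -12]
 [  0   1   0   0   3   9  13   6  -2  -3  -3  -2  -2  -2  -4]
 [  0  -2   0  -1  -1  -1   1  -2  -2  -3  -1  -2  -3  -3  -2]
 [  2   0   0  -1   2   0  -1  -3  -2   0  -3  -2  -3  -2  -2]]
```

View pics/z13.png

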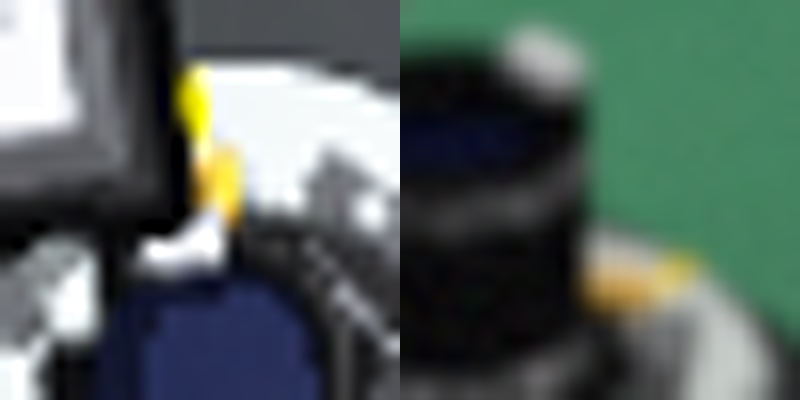

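```bash
python3 to.py "[.6470,.1578,.0712]" "(8.5,52)"
```

```text
t 24.1167 pos [0.5917 0.149  0.1408] q [ 0.721  -0.465  -0.8445  0.5548 -0.6903 -2.4882] w 0.08529168393812117 F [ 0.2928 -0.225  -0.2311]
delta cm tool [0.0704 0.1319 8.9352]
[[-0.1456  0.7799  0.6088]
 [ 0.9893  0.1156  0.0885]
 [-0.0013  0.6152 -0.7884]]
turn deg 1 [-0.0361  0.1408 -0.0554]
turn deg -1 [  0.2211   0.0567 179.9444]
```

The barrel stands seated in the V. Its key sits about 1.5–2° clockwise of the index line, so I'll regrasp it, turn it +2° and push it home again.

```bash
python3 -m inch '[[1,[0.1,0.1,2],[0,0,0]],[1,[0.1,0.1,4],[0,0,0]],[1,[0.1,0.1,6],[0,0,0]],[1,[0.1,0.1,7.5],[0,0,0]],[1,[0.1,0.1,8.4],[0,0,0]],[1,[0.1,0.1,8.7],[0,0,0]],[1,[0.1,0.1,8.8],[0,0,0]],[1,[0.1,0.1,8.8],[0,0,0]],[1,[0.1,0.1,8.8],[0,0,0]],[1,[0.1,0.1,8.8],[0,0,0]]]' 60; python3 to.py "[.6468,.1577,.0712]" "(8.5,52)"
```

```text
time_s: 24.95
position: [0.646, 0.1583, 0.0734]
ee_rot: [[-0.146, 0.779, 0.61], [0.989, 0.115, 0.09], [-0.001, 0.617, -0.787]]
force: [0.7, -0.8, -0.0]
width: 0.0856
t 24.95 pos [0.646  0.1583 0.0734] q [ 0.6174 -0.2271 -0.8269  0.6893 -0.4561 -2.5887] w 0.0855734675043156 F [ 0.7351 -0.7739 -0.0172]
delta cm tool [-0.0744 -0.0834  0.2147]
[[-0.1459  0.7789  0.61  ]
 [ 0.9893  0.1153  0.0895]
 [-0.0006  0.6165 -0.7873]]
turn deg 1 [ 0.0619  0.0933 -0.0642]
turn deg -1 [  0.1465  -0.0971 179.9358]
```

```bash
python3 -m inch '[[1,[-0.05,0,0],[0,0,0]],[0.3,[-0.05,0,0],[0,0,0]],[0.3,[-0.05,0,0],[0,0,0]],[0.3,[-0.05,0,0],[0,0,0]],[0.3,[-0.05,0,0],[0,0,0]],[0.3,[-0.05,0,0],[0,0,0]],[0.3,[-0.05,-0.02,-0.02],[0,0.3,-0.4]],[0.3,[-0.05,-0.02,-0.02],[0,0.6,-0.8]],[0.3,[-0.05,-0.02,-0.02],[0,0.9,-1.2]],[0.3,[-0.05,-0.02,-0.02],[0,1.2,-1.6]]]' 60; python3 to.py "[.6468,.1577,.0734]" "(10.5,52)"
```

```text
time_s: 25.78
position: [0.6459, 0.1579, 0.0739]
ee_rot: [[-0.181, 0.774, 0.607], [0.983, 0.143, 0.111], [-0.001, 0.617, -0.787]]
force: [-8.5, 0.3, 5.5]
width: 0.0444
t 25.7833 pos [0.6459 0.1579 0.0739] q [ 0.6145 -0.2321 -0.8192  0.6443 -0.4464 -2.5144] w 0.04443922274453608 F [-8.4647  0.3389  5.5406]
delta cm tool [-0.0364  0.0345  0.0959]
[[-0.181   0.7739  0.6068]
 [ 0.9835  0.143   0.1109]
 [-0.001   0.6169 -0.787 ]]
turn deg 1 [ 0.0893  0.0888 -0.0227]
turn deg -1 [  0.1394  -0.1402 179.9772]
```

Now push home gently and open while still pressing lightly.

```bash
python3 -m inch '[[0.3,[0,0.04,0.05],[0,0,0]],[0.3,[0,0.08,0.1],[0,0,0]],[0.3,[0,0.12,0.14],[0,0,0]],[0.3,[0,0.12,0.14],[0,0,0]],[0.3,[0,0.12,0.14],[0,0,0]],[0.3,[0,0.12,0.14],[0,0,0]],[0.3,[0,0.12,0.14],[0,0,0]],[0.3,[0,0.12,0.14],[0,0,0]],[0.3,[0,0.12,0.14],[0,0,0]],[0.3,[0,0.12,0.14],[0,0,0]]]' 60; python3 to.py "[.6468,.1577,.0734]" "(10.5,52)"
```

```text
time_s: 26.62
position: [0.6468, 0.158, 0.0744]
ee_rot: [[-0.18, 0.774, 0.607], [0.984, 0.143, 0.11], [-0.001, 0.617, -0.787]]
force: [-35.7, -0.1, 19.1]
width: 0.0449
t 26.6167 pos [0.6468 0.158  0.0744] q [ 0.6141 -0.2296 -0.816   0.6433 -0.4473 -2.5135] w 0.0449027843617083 F [-35.7137  -0.0674  19.0663]
delta cm tool [-0.0284 -0.0634  0.0718]
[[-0.1802  0.7742  0.6067]
 [ 0.9836  0.1425  0.1103]
 [-0.0011  0.6167 -0.7872]]
turn deg 1 [ 0.0736  0.121  -0.0543]
turn deg -1 [  0.19    -0.1155 179.9456]
```

```bash
python3 -m inch '[[0.3,[0,0.03,0.04],[0,0,0]],[0.3,[0,0.03,0.04],[0,0,0]],[0.5,[0,0.03,0.04],[0,0,0]],[0.6,[0,0.03,0.04],[0,0,0]],[0.8,[0,0.02,0.02],[0,0,0]],[1,[0,0,0],[0,0,0]],[1,[0,0,0],[0,0,0]],[1,[0,0,-1.5],[0,0,0]],[1,[0,0,-4],[0,0,0]],[1,[0,0,-7],[0,0,0]]]' 60;python3 -m inch '[[1,[0,0,-3],[0,0,0]],[1,[0,0,-6],[0,0,0]],[1,[0,0.5,-8],[0,0,0]],[1,[0,1,-10],[3,0,0]],[1,[0,2,-12],[6,0,0]],[1,[0,3,-13],[9,0,0]],[1,[0,3.5,-14],[12,0,0]],[1,[0,4,-15],[15,0,0]],[1,[0,4,-15],[15,0,0]],[1,[0,4,-15],[15,0,0]]]' 60; python3 to.py "[.6465,.1574,.0700]" "(8.5,52)"
python3 - <<'E'
from h import *
t=get_image("top")[:,:,::-1].copy(); cv2.imwrite("pics/t14.png",t)
s=get_image("side")[:,:,::-1].copy(); cv2.imwrite("pics/s14.png",s)
a=cv2.resize(t[175:215,205:245],(400,400),interpolation=cv2.INTER_CUBIC);b=cv2.resize(s[232:277,297:342],(400,400),interpolation=cv2.INTER_CUBIC)
cv2.imwrite("pics/c14.png",np.hstack([a,b]))
for n,im,(r0,r1,c0,c1) in (("top",t,(183,196,221,230)),("side",s,(258,268,320,333))):
    a=im[r0:r1,c0:c1].astype(int); print(n); print((a[...,2]-a[...,0]))
E
```

```text
time_s: 27.45
position: [0.6034, 0.1491, 0.1274]
ee_rot: [[-0.179, 0.777, 0.604], [0.984, 0.143, 0.108], [-0.003, 0.613, -0.79]]
force: [0.5, -0.8, 1.5]
width: 0.0856
time_s: 28.28
position: [0.5445, 0.1388, 0.2708]
ee_rot: [[-0.178, 0.906, 0.383], [0.984, 0.165, 0.067], [-0.002, 0.388, -0.921]]
force: [0.1, -0.7, -0.9]
width: 0.0854
t 28.2833 pos [0.5445 0.1388 0.2708] q [ 0.7312 -0.4164 -0.3884  0.2174 -1.2622 -2.153 ] w 0.08535443643908414 F [ 0.1167 -0.7464 -0.9188]
delta cm tool [ 0.0585  1.7569 22.5304]
[[-0.1785  0.9065  0.3826]
 [ 0.9839  0.1654  0.0672]
 [-0.0024  0.3885 -0.9215]]
turn deg 1 [-15.1372  -0.7871   1.6103]
turn deg -1 [   1.2219  -23.4982 -176.8358]
top
[[  0  -2  -6  -7  -5  -5  -8  -7  -8]
 [ -1  -3  59  84  -7  -7  -7  -6  -4]
 [ -1   0 164 142  -5  -5  -4  -4  -3]
 [ -3  -3 173 251  -4  -5  -5  -5  -5]
 [ -1  -3  99 254  -4  -4  -5  -4  -4]
 [ -4  -1  25 156   5  -5  -4  -5  -4]
 [ -4  -1   0  69  93  14  -4  -4  -4]
 [ -1  -3   0 127 163  93  -4  -3  -4]
 [ -3  -2  -4 114 177 168  -5  -4  -3]
 [ -2  -1  -1 100 149 164  -8  -9 -10]
 [ -2  -3   0   0  49 103  -5  -6  -6]
 [  1  -1 -10  -5  -4   8  -1  -3  -2]
 [ -4  -5  -4  -2  -8  -3  -1  -2  -2]]
side
[[ -1  -1   0  -6 -15 -20 -24 -28 -27 -28 -28 -26 -26]
 [ -2   1  -1  -3  -5  -6 -12 -18 -26 -26 -28 -27 -27]
 [ -2   0   2   1   5   9   4  -3   5  10  -6 -23 -27]
 [ -1  -4   2  15  36  51  37  27  62  78  42  -6 -26]
 [ -1  -1   5  35  76  98  78  66  87  77  30   0 -19]
 [ -1   1   0  31  71  91  74  57  49  30   6  -5  -8]
 [ -4  -3   3   6  33  30  21  18   9   4  -3  -3  -3]
 [  3   0  -1  -2  -2   2   1   0  -1  -4  -2  -1  -1]
 [ -1   2  -1  -1  -1  -1  -2  -1  -2  -2  -2  -2  -2]
 [  0   0   0  -1   0  -2   0  -1  -1  -2  -1  -1  -2]]
```

View pics/c14.png

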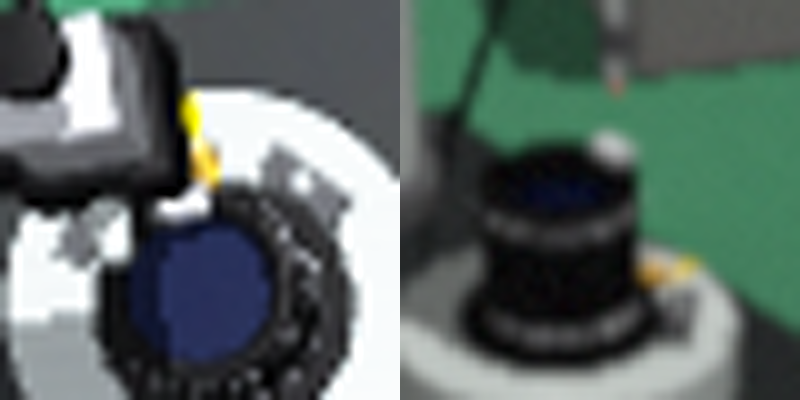

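View pics/t14.png

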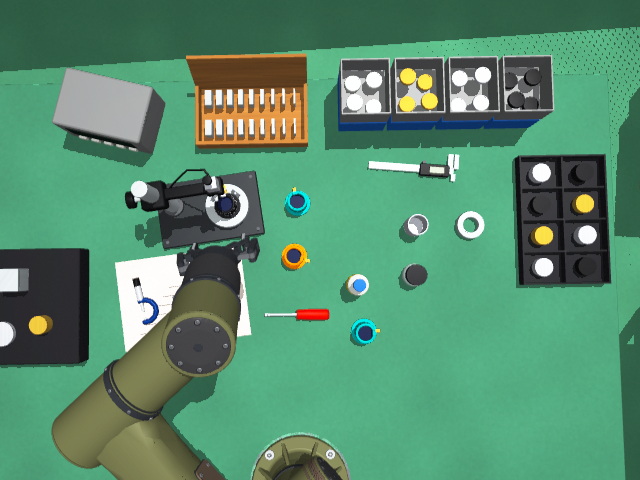

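Run:
```python
from kin import *; from h import *
np.set_printoptions(precision=3,suppress=True)
print(proj("top",[.6635,.1598,.286]),proj("side",[.6635,.1598,.286]))
s=telemetry.state(); R=np.array(s["ee_rot"]); p=s["position"]; q0=s["q"]
for x,y,z,el in [(.55,.14,.32,80),(.6,.149,.35,89.9),(.6635,.1598,.35,89.9),(.6635,.1598,.31,89.9),(.6635,.1598,.282,89.9)]:
    Rt=target(8,el); q,e=ik(np.array([x,y,z]),Rt,q0); print((x,y,z),100*R.T@(np.array([x,y,z])-p),np.degrees(Ro.from_matrix(R.T@Rt).as_rotvec()),q,e.round(5))
im=cv2.imread("pics/s14.png"); crop("side",160,215,290,350,8,"cap.png",im)
for n in ("side","top"): print([(d["p"],d["at"]) for d in spotter.spot_point(n,"spindle_cap")])
```

```text
[[178.868 206.887]] [[174.22  320.202]]
(0.55, 0.14, 0.32) [ 0.027  2.578 -4.449] [12.759 -0.459  2.279] [ 0.656 -0.179 -0.027  0.086 -1.571 -2.08 ] 0.0
(0.6, 0.149, 0.35) [ 0.007  8.423 -5.25 ] [22.658 -0.262  2.32 ] [ 0.567  0.126  0.368  0.001 -1.811 -1.998] 0.0
(0.6635, 0.1598, 0.35) [-0.067 14.363 -2.758] [22.658 -0.262  2.32 ] [ 0.529  0.31   0.581  0.001 -1.841 -1.96 ] 0.0
(0.6635, 0.1598, 0.31) [-0.053 12.815  0.93 ] [22.658 -0.262  2.32 ] [ 0.529  0.283  0.474  0.001 -1.76  -1.96 ] 0.0
(0.6635, 0.1598, 0.282) [-0.043 11.732  3.512] [22.658 -0.262  2.32 ] [ 0.529  0.27   0.408  0.001 -1.706 -1.96 ] 0.0
[(0.66, [176.7, 320.9])]
[(0.6, [179.6, 206.0]), (0.28, [202.1, 226.5])]
```

View pics/cap.png

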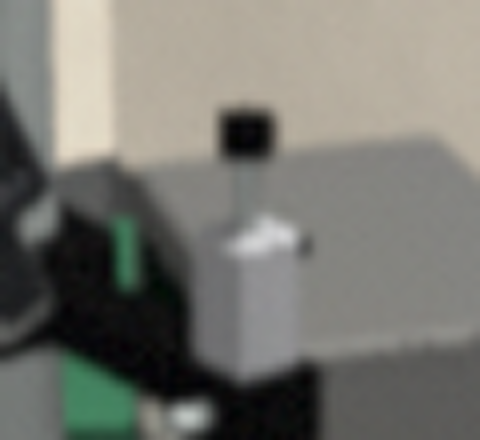

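```bash
python3 -m inch '[[0.5,[0,1,-2],[5,0,0]],[0,[0,2.2,-4],[10,-0.2,1]],[0,[0,4,-5.2],[15,-0.3,2.3]],[0,[0,6,-5.5],[20,-0.3,2.3]],[0,[0,8.4,-5.3],[22.7,-0.3,2.3]],[0,[0,10.5,-4.4],[22.7,-0.3,2.3]],[0,[0,12.5,-3.6],[22.7,-0.3,2.3]],[0,[-0.1,14.4,-2.8],[22.7,-0.3,2.3]],[0,[-0.1,14.4,-2.8],[22.7,-0.3,2.3]],[0,[-0.1,14.4,-2.8],[22.7,-0.3,2.3]]]' 60; python3 to.py "[.663,.160,.306]" "(8,89.9)"
python3 - <<'E'
from h import *
t=get_image("top")[:,:,::-1].copy(); cv2.imwrite("pics/t15.png",t)
s=get_image("side")[:,:,::-1].copy(); cv2.imwrite("pics/s15.png",s)
crop("side",110,230,260,380,5,"s15c.png",s)
E
```

```text
time_s: 29.32
position: [0.6639, 0.1596, 0.3479]
ee_rot: [[-0.139, 0.99, -0.002], [0.99, 0.139, -0.003], [-0.002, -0.003, -1.0]]
force: [0.5, 0.5, 0.1]
width: 0.0
t 29.3167 pos [0.6639 0.1596 0.3479] q [ 0.5284  0.3136  0.5819  0.0012 -1.8424 -1.9592] w 1.7681144915734674e-05 F [0.4547 0.5209 0.1451]
delta cm tool [ 0.0583 -0.0774  4.19  ]
[[-0.1393  0.9902 -0.0023]
 [ 0.9902  0.1393 -0.0027]
 [-0.0023 -0.0026 -1.    ]]
turn deg 1 [-0.2496  0.1337  0.0074]
turn deg -1 [  -0.21    -0.392 -179.992]
```

View pics/s15c.png

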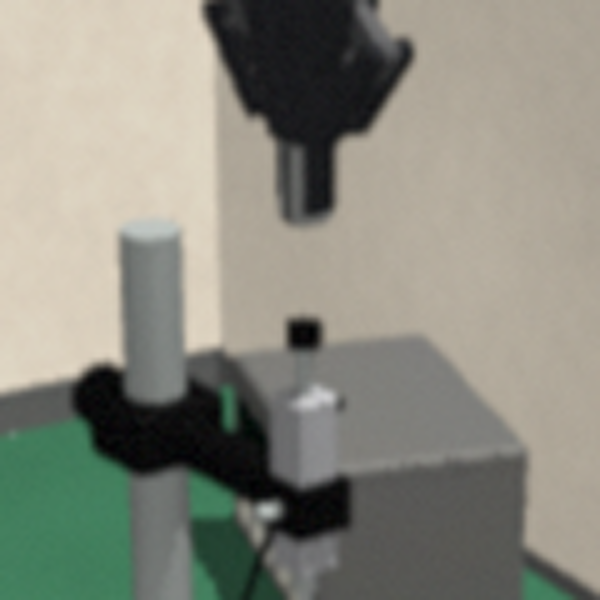

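View pics/t15.png

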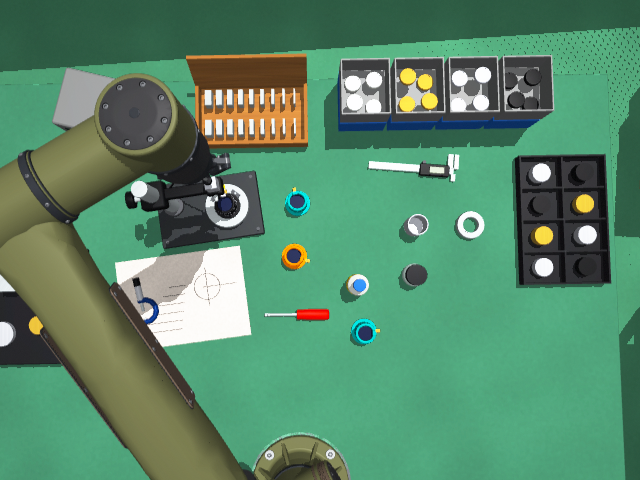

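```bash
python3 -m inch '[[0,[0.1,-0.1,0.7],[-0.2,0.1,0]],[0,[0.1,-0.1,1.5],[-0.2,0.1,0]],[0,[0.1,-0.1,2.3],[-0.2,0.1,0]],[0,[0.1,-0.1,3],[-0.2,0.1,0]],[0,[0.1,-0.1,3.5],[-0.2,0.1,0]],[0,[0.1,-0.1,3.8],[-0.2,0.1,0]],[0,[0.1,-0.1,4],[-0.2,0.1,0]],[0,[0.1,-0.1,4],[-0.2,0.1,0]],[0,[0.1,-0.1,4],[-0.2,0.1,0]],[0,[0.1,-0.1,4],[-0.2,0.1,0]]]' 60; python3 to.py "[.663,.160,.284]" "(8,89.9)"
python3 - <<'E'
from h import *
s=get_image("side")[:,:,::-1].copy(); crop("side",140,260,260,380,5,"s16c.png",s)
E
```

```text
time_s: 30.25
position: [0.6621, 0.1601, 0.3111]
ee_rot: [[-0.14, 0.99, 0.005], [0.99, 0.14, 0.001], [0.0, 0.005, -1.0]]
force: [0.3, -0.6, 0.3]
width: -0.0004
t 30.25 pos [0.6621 0.1601 0.3111] q [ 0.5307  0.2765  0.468   0.0016 -1.7573 -1.9611] w -0.0003529258255919997 F [ 0.2598 -0.6477  0.3158]
delta cm tool [-0.0276  0.0718  2.7107]
[[-0.1397  0.9902  0.0051]
 [ 0.9902  0.1397  0.0012]
 [ 0.0005  0.0053 -1.    ]]
turn deg 1 [ 0.2013 -0.0284  0.0294]
turn deg -1 [   0.0446    0.3161 -179.9703]
```

View pics/s16c.png

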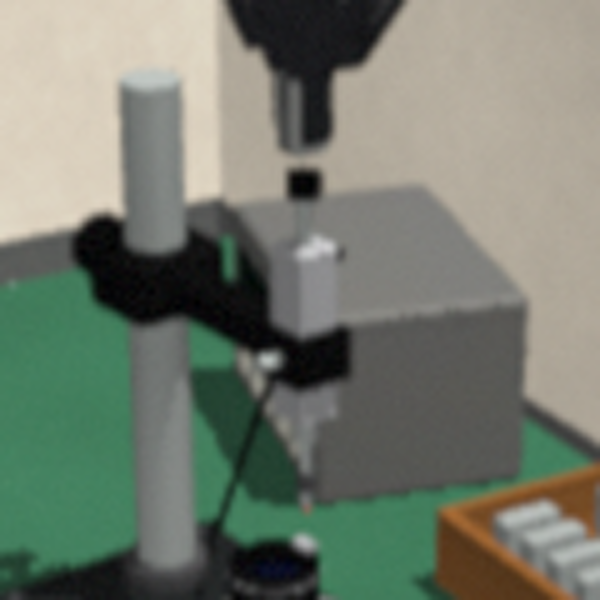

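```bash
python3 -m inch '[[0,[0,0.1,0.3],[0.2,0,0]],[0,[0,0.1,0.6],[0.2,0,0]],[0,[0,0.1,0.8],[0.2,0,0]],[0,[0,0.1,1],[0.2,0,0]],[0,[0,0.1,1.2],[0.2,0,0]],[0,[0,0.1,1.4],[0.2,0,0]],[0,[0,0.1,1.55],[0.2,0,0]],[0,[0,0.1,1.7],[0.2,0,0]],[0,[0,0.1,1.8],[0.2,0,0]],[0,[0,0.1,1.9],[0.2,0,0]]]' 60; python3 to.py "[.663,.160,.284]" "(8,89.9)"
python3 - <<'E'
from h import *
s=get_image("side")[:,:,::-1].copy(); crop("side",140,260,260,380,5,"s17c.png",s)
E
```

```text
time_s: 31.13
position: [0.6631, 0.1603, 0.2921]
ee_rot: [[-0.14, 0.99, 0.002], [0.99, 0.14, 0.001], [0.001, 0.002, -1.0]]
force: [-1.7, -0.2, 1.9]
width: -0.0001
t 31.1333 pos [0.6631 0.1603 0.2921] q [ 0.5295  0.2736  0.43    0.0002 -1.7254 -1.96  ] w -7.045677800426559e-05 F [-1.6756 -0.2275  1.8507]
delta cm tool [-0.0298 -0.0199  0.8088]
[[-0.1397  0.9902  0.0017]
 [ 0.9902  0.1397  0.0008]
 [ 0.0005  0.0018 -1.    ]]
turn deg 1 [ 0.0021 -0.0294  0.0317]
turn deg -1 [   0.0462    0.0034 -179.9682]
```

View pics/s17c.png

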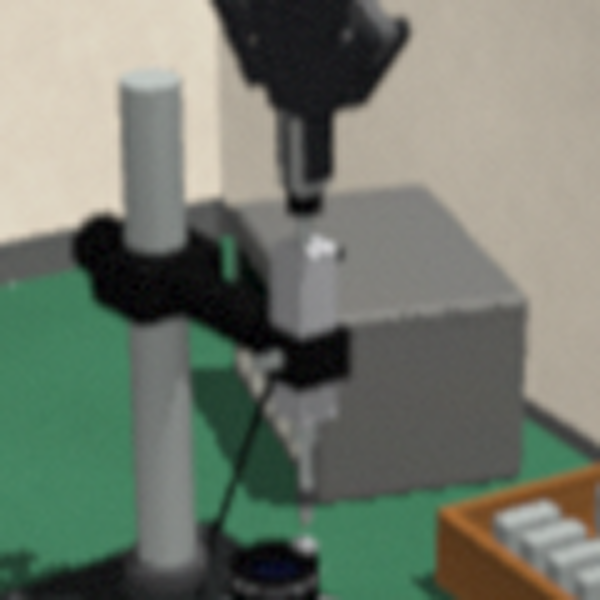

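```bash
python3 -m inch '[[0,[0,0,0.1],[0,0,0]],[0,[0,0,0.2],[0,0,0]],[0,[0,0,0.3],[0,0,0]],[0,[0,0,0.38],[0,0,0]],[0,[0,0,0.46],[0,0,0]],[0,[0,0,0.52],[0,0,0]],[0,[0,0,0.58],[0,0,0]],[0,[0,0,0.62],[0,0,0]],[0,[0,0,0.64],[0,0,0]],[0,[0,0,0.64],[0,0,0]]]' 60; python3 to.py "[.663,.160,.284]"|head -2
python3 - <<'E'
from h import *
s=get_image("side")[:,:,::-1].copy(); crop("side",215,275,290,350,8,"s18c.png",s)
E
```

```text
time_s: 32.02
position: [0.6631, 0.1603, 0.2854]
ee_rot: [[-0.14, 0.99, 0.001], [0.99, 0.14, 0.001], [0.001, 0.002, -1.0]]
force: [-0.3, 0.5, 1.4]
width: -0.0
t 32.0167 pos [0.6631 0.1603 0.2854] q [ 0.5294  0.2711  0.4148  0.0001 -1.7129 -1.9601] w -4.42715337967411e-05 F [-0.3292  0.5035  1.4286]
delta cm tool [-0.0299 -0.0193  0.1415]
```

View pics/s18c.png

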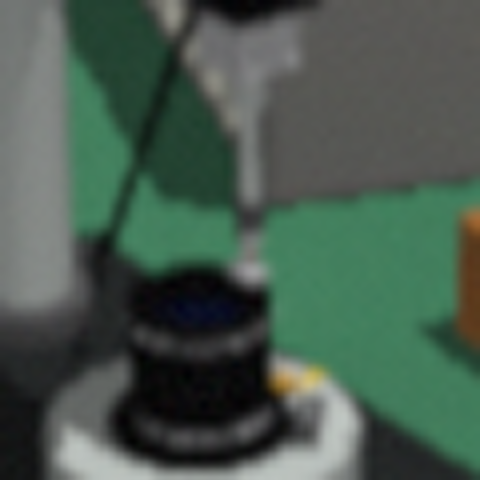

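```bash
for i in 1; do python3 -m inch '[[0,[0,0,0.02],[0,0,0]],[0,[0,0,0.04],[0,0,0]],[0,[0,0,0.06],[0,0,0]],[0,[0,0,0.08],[0,0,0]],[0,[0,0,0.1],[0,0,0]],[0,[0,0,0.12],[0,0,0]],[0,[0,0,0.12],[0,0,0]],[0,[0,0,0.12],[0,0,0]],[0,[0,0,0.12],[0,0,0]],[0,[0,0,0.12],[0,0,0]]]' 60; done
```

```text
time_s: 32.9
position: [0.6631, 0.1603, 0.2841]
ee_rot: [[-0.14, 0.99, 0.001], [0.99, 0.14, 0.001], [0.0, 0.001, -1.0]]
force: [0.3, 0.4, 0.7]
width: 0.0003
```

```bash
python3 -m inch '[[0,[0,0,0.02],[0,0,0]],[0,[0,0,0.03],[0,0,0]],[0,[0,0,0.05],[0,0,0]],[0,[0,0,0.06],[0,0,0]],[0,[0,0,0.08],[0,0,0]],[0,[0,0,0.08],[0,0,0]],[0,[0,0,0.08],[0,0,0]],[0,[0,0,0.08],[0,0,0]],[0,[0,0,0.08],[0,0,0]],[0,[0,0,0.08],[0,0,0]]]' 60
```

```text
time_s: 33.73
position: [0.6632, 0.1603, 0.2837]
ee_rot: [[-0.14, 0.99, 0.002], [0.99, 0.14, 0.001], [0.0, 0.002, -1.0]]
force: [-1.1, 0.7, 5.4]
width: 0.0003
```

```bash
python3 -m inch '[[0,[0,0,0.03],[0,0,0]],[0,[0,0,0.05],[0,0,0]],[0,[0,0,0.07],[0,0,0]],[0,[0,0,0.07],[0,0,0]],[0,[0,0,0.07],[0,0,0]],[0,[0,0,0.07],[0,0,0]],[0,[0,0,0.07],[0,0,0]],[0,[0,0,0.07],[0,0,0]],[0,[0,0,0.07],[0,0,0]],[0,[0,0,0.07],[0,0,0]]]' 60
python3 - <<'E'
from h import *
s=get_image("side")[:,:,::-1].copy(); crop("side",215,275,290,350,8,"s19c.png",s)
E
```

```text
time_s: 34.57
position: [0.6632, 0.1603, 0.2835]
ee_rot: [[-0.14, 0.99, 0.002], [0.99, 0.14, 0.001], [0.001, 0.003, -1.0]]
force: [-2.6, 0.2, 6.8]
width: -0.0005
```

View pics/s19c.png

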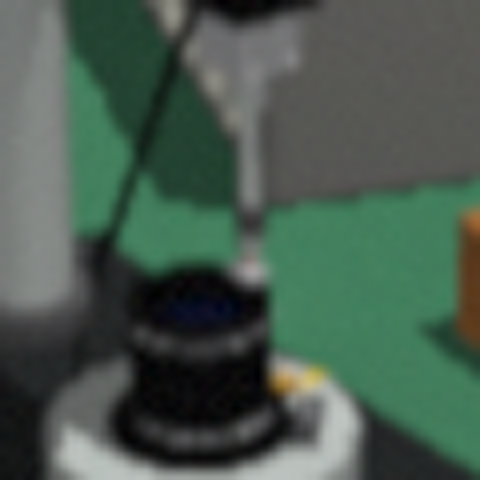

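The tip rests on the pad: the force holds at about 7 N and the travel has stopped at the predicted height. Retreating straight up, then away.

```bash
python3 -m inch '[[0,[0,0,-0.2],[0,0,0]],[0,[0,0,-0.6],[0,0,0]],[0,[0,0,-1.5],[0,0,0]],[0,[0,0,-3],[0,0,0]],[0,[0,0,-5],[0,0,0]],[0,[0,0,-7],[0,0,0]],[0,[0,-2,-8],[0,0,0]],[0,[0,-5,-8],[0,0,0]],[0,[0,-8,-8],[0,0,0]],[0,[0,-11,-8],[0,0,0]]]' 60
python3 -m inch '[[0,[0,-2,0],[0,0,0]],[0,[0,-5,0],[0,0,0]],[0,[0,-7,0],[0,0,0]],[0,[0,-9,0],[0,0,0]],[0,[0,-10,0],[0,0,0]],[0,[0,-10,0],[0,0,0]],[0,[0,-10,0],[0,0,0]],[0,[0,-10,0],[0,0,0]],[0,[0,-10,0],[0,0,0]],[0,[0,-10,0],[0,0,0]]]' 60
python3 - <<'E'
from h import *
t=get_image("top")[:,:,::-1].copy(); cv2.imwrite("pics/t20.png",t)
s=get_image("side")[:,:,::-1].copy(); cv2.imwrite("pics/s20.png",s)
a=cv2.resize(t[172:217,202:247],(400,400),interpolation=cv2.INTER_CUBIC);b=cv2.resize(s[222:272,295:345],(400,400),interpolation=cv2.INTER_CUBIC)
cv2.imwrite("pics/c20.png",np.hstack([a,b]))
from ov import run
run("pics/t20.png","pics/s20.png","pics/ov20.png",[.6425,.157,np.radians(8)])
a=t[183:196,221:230].astype(int); print(a[...,2]-a[...,0])
E
```

```text
time_s: 35.45
position: [0.5531, 0.1446, 0.3632]
ee_rot: [[-0.139, 0.99, 0.002], [0.99, 0.139, 0.001], [0.0, 0.002, -1.0]]
force: [-0.2, 0.4, 1.4]
width: 0.0
time_s: 36.28
position: [0.4546, 0.1308, 0.3623]
ee_rot: [[-0.139, 0.99, 0.001], [0.99, 0.139, -0.0], [-0.0, 0.001, -1.0]]
force: [-0.5, -1.2, 0.3]
width: -0.0
[[  0  -1  -7  -7  -5  -5  -8  -9  -8]
 [ -1  -1  60  82  -7  -6  -7  -5  -4]
 [ -2  -3 165 143  -5  -5  -4  -4  -3]
 [ -2   1 173 251  -5  -5  -5  -5  -4]
 [  0  -1 101 254  -4  -4  -5  -4  -4]
 [ -3  -1  25 157   5  -4  -4  -4  -5]
 [ -3  -1  -2  68  94  15  -4  -4  -4]
 [ -3  -2  -2 128 163  92  -4  -4  -4]
 [ -2  -2  -1 115 175 169  -5  -4  -4]
 [ -1  -1  -1 102 150 163  -9  -8 -10]
 [  0  -3  -1   0  49 104  -6  -6  -7]
 [ -3  -4  -5  -5  -5   8  -1  -3  -2]
 [ -9 -10 -11  -2  -8  -4  -1  -2  -1]]
```

View pics/c20.png

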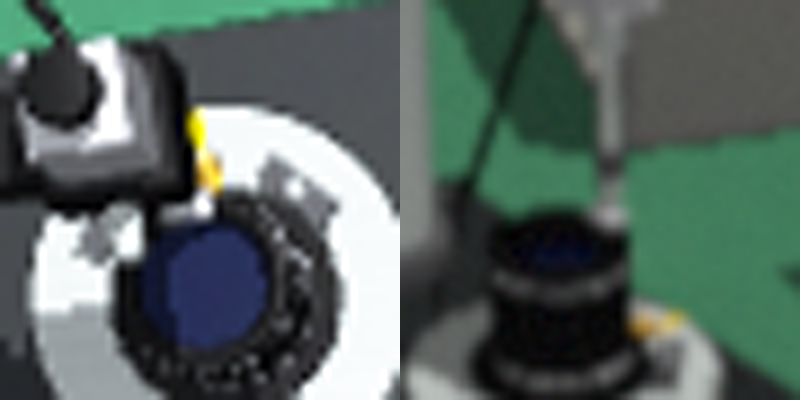

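View pics/ov20.png

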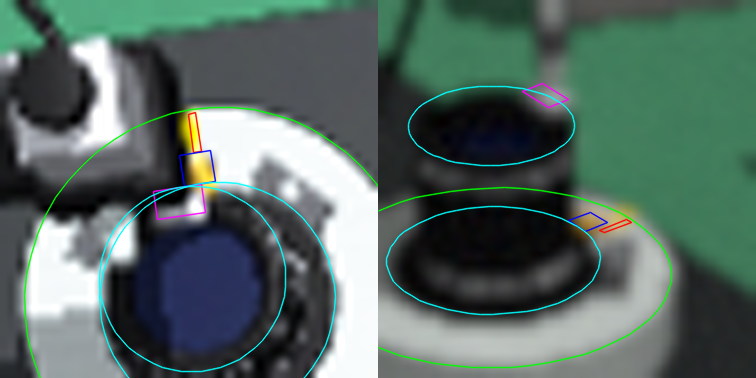

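View pics/t20.png

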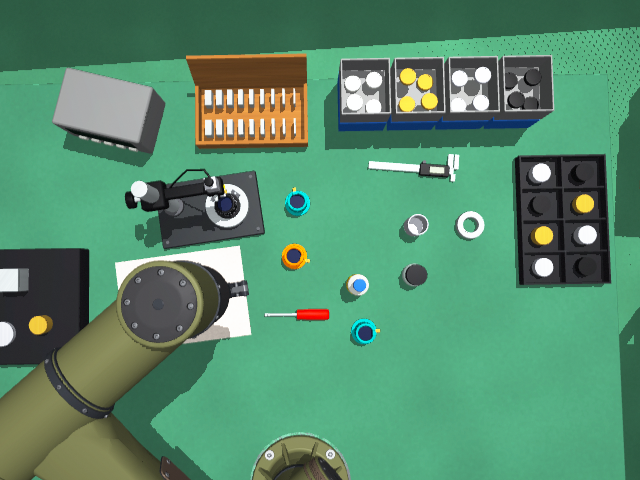

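View pics/s20.png

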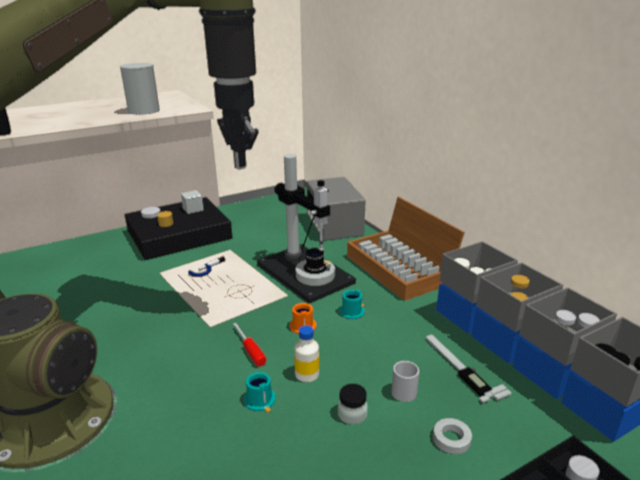

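The final pictures show the tip on the pad, the key on the index line at top (190,225), the flange against the bars, and the bystanders where they were. Handing in.

```bash
python3 -c "
from plant import robot; print(robot.finish_job())"
```

```text
the job is handed in; nothing more can be done
None
```

The job is handed in at 36.4 s. The black barrel stands upright on the platen, pushed home in the V-stop, with its key at the index line and the spindle tip resting on its pad.

**How it went:** I turned the barrel on the bench with a straight-down grasp, then regrasped it with the hand tilted. The first tilt (40°) ran into the arm's joint ranges at the platen, so I set the barrel back down and took it again at 52°. On the platen I pushed it home and let go. The key sat about 1.5–2° off, so I gripped it again, turned it +2° and pushed it home a second time. After letting go I pushed the cap down with closed fingers.

**Last checks:**
- **V-stop:** each push met about 36–39 N, straight back along the stand's -x, at the predicted home position. In the final pictures the flange sits against the bars.
- **Key:** it lines up with the index line to within about 1°. The pictures resolve this only to roughly 1–2°, and the two camera views differ by about 1 px (2 mm).
- **Spindle:** the fingers stopped at the predicted height with a steady 5–7 N. The picture after retreating shows the tip on the pad.
- **Bystanders:** they look unmoved, and the robot touches nothing.

**Doubts:** during the abandoned first approach, joint 3 read -1.083 rad at its rounded limit of -1.08. The interface did not report a violation. The push on the V-stop came close to the 40 N limit, but it went through the gripped barrel rather than the arm or gripper body.

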